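# Build the pigment sieve nest on the shaker

### The arm

A 6-joint arm with a two-finger parallel gripper is mounted at the origin on a cart in front of the work surface, level with it; the furniture and walls round the work are solid. World frame = base frame: x ahead of the robot, y to its left, z up, the work surface at z = 0. Lengths are in m, angles in rad, forces in N, time in s.
With the tool pointing down it reaches from about 0.375 to 0.9 m from the base axis. Payload 3.1 kg.
Tool frame: the origin (TCP) lies midway between the tips of the shut fingers; the grasp point (between the pads) lies 19 mm behind it; x points along the fingers, y is the direction in which the jaws open and shut, and the axes are right-handed (so a half turn about x gives the same grasp; the last joint's range is limited). The gripper opens to 87 mm and grips with 3 to 60 N. Pads are 19 mm wide; open, the fingers measure 117 mm over their backs; the gripper's body (75 mm by 190 mm) begins 51 mm behind the grasp point.
Start: joints at [-1.413, 0.527, 1.433, -0, 1.181, -0.178], TCP at [0.206, -0.59, 0.223] pointing down, gripper open.
Joint ranges: [-3.08, 3.08], [-0.75, 2.2], [0.22, 2.44], [-1.43, 4.57], [0, 2.65], [-2.85, 2.85]. Speed limits (rad/s): [2.79, 2.79, 3.14, 3.14, 3.14, 3.14].

### API

Orientations are given as a unit quaternion [x, y, z, w].
In Python, from rig import manip gives the robot as it stands. The module is installed in compiled form; this text tells all that it offers.
- The arm moves only by the shell command python3 -m jog 'ROWS' [FORCE]. ROWS is JSON, a list of rows, each a list of 7 numbers: the shift along the tool's x, y, z in m, then the turn, a rotation vector about the tool's x, y, z in rad, then the opening, from 0 (shut) to 1 (fully open). In form: [[dx, dy, dz, rx, ry, rz, claw], ...]. A call has 1 to 20 rows; each row shifts and turns the pose as measured when the row begins, along the tool's axes as they then stand; what a row does not reach is not made up. A row lasts 1/12 s, in which the tool goes at most 41.7 mm and 7.16 degrees, less where a joint would pass 70% of its speed; a pose out of reach is approached as far as the arm can. A call with a gripper value outside its range is refused whole. The fingers move at their own pace and stop on an object; FORCE is the grip in N (left out, the last holds). Time passes only in rows, so rows that do not move let the fingers close. It gives the time, the measured TCP pose, the force and the opening at its end, in the units of the state.
- manip.observe(): the state, without advancing time (a new reading comes with each control period).
- manip.get_image(name): name is "side" or "top"; returns the picture (480x640x3 uint8, red, green, blue); there is no depth.
- manip.camera_params(name): a dict with "vertical_fov" (degrees; the focal length in pixels is half the picture's height over the tangent of half this angle, whatever the lens; pixels are square), "cx", "cy" (the principal point, pixels), "R" (3x3) and "t" (3): a world point X has camera coordinates R X + t. Camera axes: x right, y down, z forward; pixel columns grow to the right and rows downward; lengths in m; the calibration is good to about 2 mm. A picture is of the moment at which its call begins. camera_params takes no time and is no camera call.
- manip.hand_in(): hands the job in, once; it reports no verdict.
The state is a dict: "time_s": time; "q": joint angles; "qvel": joint speeds; "joint_efforts": joint torques, N m; "tool_pos": TCP position; "tcp_rot": TCP orientation; "force": force on the tool from outside, world axes, zero at the start; "moment": the same for the moment, N m; "grip_width": finger opening in m.
Only numpy, scipy, OpenCV 4.12 (cv2) and the standard library are available. Lean on these libraries where they do the work, as an engineer would, in place of code of your own. Each camera call takes 0.05 s, during which the arm holds its last target.

### The job

Build the nest of small sieves on the shaker for sieving dry pigment, one part at a time from the bottom up: the collecting pan into the shaker's cup, then the fine sieve, then the coarse sieve, and last the knobbed lid. Each part must sit fully home and upright in the one below. Leave the clip-top pigment jar standing where it is.

Things in the scene. Friction and masses are not known exactly. Their poses are not given: they have to be found in the camera images.
- seat (a point): centre of the mouth of the shaker's cup, level with its rim, 53 mm above the table. The shaker is a low grey box, 110 mm (x) by 124 mm (y), fixed to the table, with a round aluminium table on top that carries a short steel cup: 60 mm outside, 55 mm bore, 14 mm deep. Its top is level; z is up, -x is the side with the dial and switch. It is turned by up to 0.3 rad.
- pan_mid (a point): the collecting pan: a round steel dish with a closed, smooth bottom, 60 mm outside, 55 mm bore, 48 mm tall in all: a tapered spigot 12 mm high below (42 mm wide at the foot, 50 mm at the top), then a straight wall 36 mm high. The point is on the axis, half-way up the straight wall, 30 mm above the foot; z is the axis, up. Grip across the straight wall, here or a little higher. Fully home, its shoulder rests on the cup's rim and this point is 18 mm above the rim.
- fine_sieve_mid (a point): the fine sieve: a round steel frame, 60 mm outside, 55 mm bore, with close dark wire cloth (1.5 mm mesh, looks like an even dark weave) across its bottom; 52 mm tall in all: a 12 mm tapered spigot like the pan's, then a straight wall 40 mm high. The point is on the axis, half-way up the straight wall, 32 mm above the foot; z is the axis, up. Grip across the straight wall, here or a little higher. Fully home on the pan, this point is 38 mm above the pan's.
- coarse_sieve_mid (a point): the coarse sieve: like the fine one, but with an open grid of wires 9 mm apart through which one sees the ground below, and a deeper frame; 62 mm tall in all: a 12 mm spigot, then a straight wall 50 mm high. The point is on the axis, half-way up the straight wall, 37 mm above the foot; z is the axis, up. Grip across the straight wall, here or a little higher. Fully home on the fine sieve, this point is 45 mm above the fine sieve's.
- lid_knob (a point): the lid: a steel disc 60 mm wide and 5 mm thick with a tapered spigot 10 mm high below and a black round knob on top, 20 mm in diameter, rising from 21 to 49 mm above the foot; 49 mm tall in all. The point is on the axis, in the knob, 36 mm above the foot (21 mm above the disc); z is the axis, up. Grip it by the knob. Fully home on the coarse sieve, this point is 51 mm above the coarse sieve's.
- pigment_jar: a clip-top glass jar of orange pigment, 66 mm wide, 94 mm tall, loose; origin at the centre of its underside, z up. To be left alone.
- eyelet_press: a green cast hand press, bolted down and not part of the job: keep the arm clear of it. Origin on the table under its front part, z up, -x its front; the foot reaches from x = -0.045 to 0.13 and 0.05 m either side, the column stands at its back. Its lever reaches forward and up to a red ball of about 35 mm at x = -0.12, y = 0, z = 0.28 m in its frame.
Mind the look-alikes: they are no part of the job. Leave any purple or turquoise look-alike of the part that bears pan_mid alone.

How it is judged:
By the outcome, as a careful person would: the job done as asked, in the order asked, and still so for the second after the job is handed in, with the robot touching nothing.
It also fails if it takes over 90 s, if anything falls off the work surface, if the arm or the gripper's body presses on something with over 40 N, if the wrist force passes 120 N, or if a joint passes its speed limit or range.

## Working session

There is one attempt and no reset: what is moved stays moved. The work goes in short steps, Python scripts to look and compute and a shell command to move; the robot and the scene stay as the last step left them, time stands still between calls to the robot, and variables do not carry over. Pictures are saved under pics/ and viewed, and the job is handed in when it is done.

```bash
mkdir -p pics; python3 - <<'E'
from rig import manip
import cv2
for n in("side","top"):
    im=manip.get_image(n); cv2.imwrite(f"pics/{n}0.png",im[:,:,::-1]); p=manip.camera_params(n); print(n,p)
print(manip.observe())
E
```

```text
side {'vertical_fov': 54.04195004607192, 'cx': 317.1453430659397, 'cy': 233.9627105582574, 'R': array([[-0.15919636,  0.987243  ,  0.00278762],
       [ 0.82670018,  0.13485067, -0.54624364],
       [-0.53965112, -0.08465548, -0.8376217 ]]), 't': array([ 0.26401232, -0.43276056,  1.46987789])}
top {'vertical_fov': 49.93013187680042, 'cx': 315.5681058349834, 'cy': 239.0290339891883, 'R': array([[ 0.01272466, -0.99984354, -0.01228713],
       [-0.99698846, -0.01174631, -0.0766553 ],
       [ 0.07649897,  0.01322554, -0.99698194]]), 't': array([-0.14571854,  0.57616223,  1.21076283])}
{'time_s': 0.1, 'q': array([-1.41348065e+00,  5.28369748e-01,  1.43379994e+00,  2.82755187e-05,
        1.18142576e+00, -1.78492267e-01]), 'qvel': array([ 5.73593446e-04, -1.69868459e-03, -2.45044230e-03,  9.31797457e-04,
        5.25701916e-05,  6.57348762e-05]), 'joint_efforts': array([-2.26035850e-04, -4.40987062e+01, -1.77149695e+01,  6.34814682e-02,
        5.33701340e-02, -4.77425817e-05]), 'tool_pos': array([ 0.20588938, -0.58939399,  0.22166343]), 'tcp_rot': array([ 0.69717992,  0.11887312, -0.69714643,  0.11745721]), 'force': array([ 0.7546126 , -0.05073463, -0.59230912]), 'moment': array([-0.05244827,  0.00374351,  0.02145604]), 'grip_width': 0.08673228084489541}
```

View pics/side0.png

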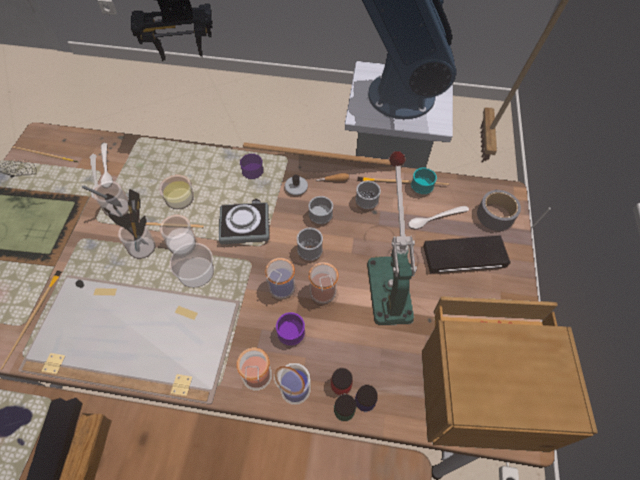

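View pics/top0.png

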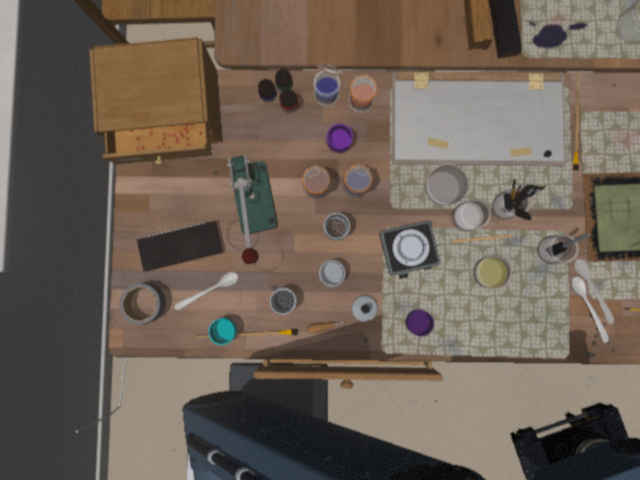

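```bash
python3 - <<'E'
import cv2,numpy as np
t=cv2.imread("pics/top0.png");s=cv2.imread("pics/side0.png")
a=cv2.resize(t[200:330,250:450],None,fx=4,fy=4,interpolation=cv2.INTER_CUBIC)
b=cv2.resize(s[140:280,210:410],None,fx=4,fy=4,interpolation=cv2.INTER_CUBIC)
cv2.imwrite("pics/c1.png",a);cv2.imwrite("pics/c2.png",b)
E
```

```text
(no output)
```

View pics/c1.png

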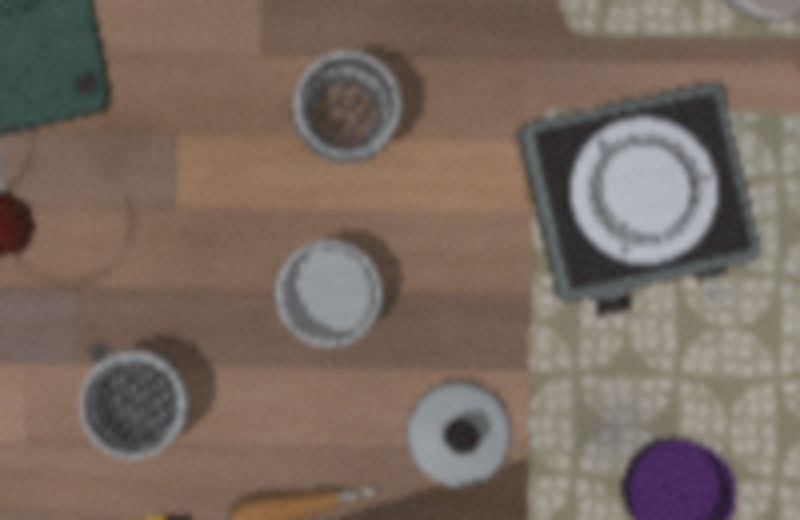

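View pics/c2.png

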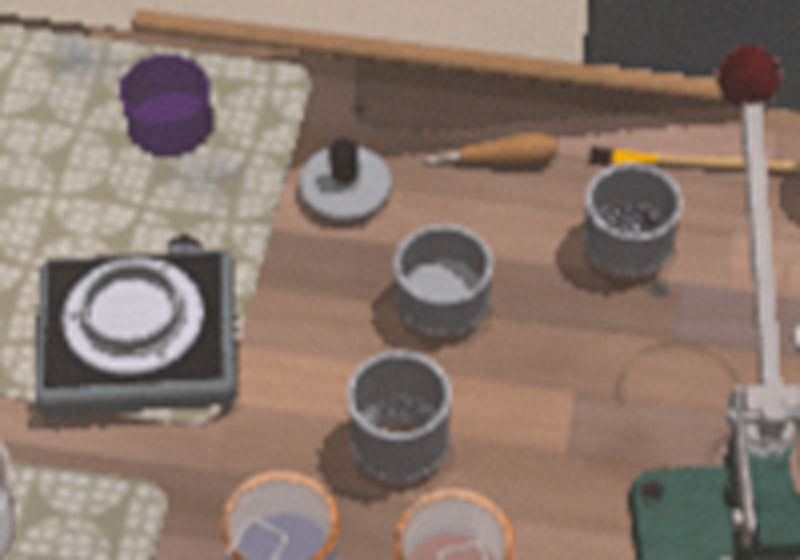

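```bash
cat > h.py <<'E'
import cv2,numpy as np
from scipy.optimize import least_squares
from scipy.ndimage import map_coordinates
from rig import manip
class C:
    def __init__(s,n):
        p=manip.camera_params(n);s.R=np.array(p["R"]);s.t=np.array(p["t"]);s.f=240/np.tan(np.radians(p["vertical_fov"])/2);s.c=np.array([p["cx"],p["cy"]])
    def proj(s,X):
        x=np.atleast_2d(X)@s.R.T+s.t; return s.f*x[:,:2]/x[:,2:]+s.c
    def cast(s,uv,z):
        uv=np.atleast_2d(uv).astype(float); d=np.c_[(uv-s.c)/s.f,np.ones(len(uv))]@s.R; o=-s.R.T@s.t
        return o+d*((z-o[2])/d[:,2])[:,None]
def ring(n,im,c0,z,r0,r1,mode,it=3):
    """circle fit on plane z; mode: 'bright' ridge or 'edge' outward falling edge"""
    cam=C(n);g=cv2.cvtColor(im,cv2.COLOR_BGR2GRAY).astype(float);c=np.array(c0[:2],float)
    for _ in range(it):
        a=np.linspace(0,2*np.pi,72,endpoint=False);r=np.arange(r0,r1,.0005)
        P=np.zeros((72,len(r),3));P[...,0]=c[0]+np.cos(a)[:,None]*r;P[...,1]=c[1]+np.sin(a)[:,None]*r;P[...,2]=z
        uv=cam.proj(P.reshape(-1,3));v=map_coordinates(g,[uv[:,1],uv[:,0]],order=1).reshape(72,-1)
        if mode=='bright':k=v.argmax(1)
        else:k=np.gradient(v,axis=1).argmin(1)
        p=P[np.arange(72),k,:2]
        s=least_squares(lambda q:np.hypot(*(p-q[:2]).T)-q[2],[*c,(r0+r1)/2],loss='soft_l1',f_scale=.0015)
        c=s.x[:2]
    return s.x, np.median(abs(s.fun))
E
python3 - <<'E'
from h import *
T=cv2.imread("pics/top0.png");S=cv2.imread("pics/side0.png");t=C("top");s=C("side")
for nm,pt,ps,z,m in [("pan",(332,272.5),(320.5,206),.048,'bright'),("fine",(283,300.5),(368,188),.052,'bright'),("coarse",(336.5,225.5),(310,236),.062,'bright'),("lid",(364.5,308),(296,186),.015,'edge'),("cup",(411,247),(243,217),.053,'bright'),("cupedge",(411,247),(243,217),.053,'edge')]:
    a=t.cast(pt,z)[0];b=s.cast(ps,z)[0]
    print(nm,a.round(4)[:2],b.round(4)[:2],[ [x.round(4) for x in ring(n,im,c,z,.022,.036,m)] for n,im,c in(("top",T,a),("side",S,b))])
print("knobtop",t.cast((250+462/4-.5,200+434/4-.5),.049), s.cast((210+344/4-.4,140+147/4-.4),.049))
print("ball",t.cast((249.5,256.5),.28),s.cast((397.5,158.5),.28))
a=cv2.resize(T[215:285,375:445],None,fx=8,fy=8,interpolation=cv2.INTER_CUBIC)
b=cv2.resize(S[190:250,210:275],None,fx=8,fy=8,interpolation=cv2.INTER_CUBIC)
cv2.imwrite("pics/c3.png",cv2.convertScaleAbs(a,alpha=1.2));cv2.imwrite("pics/c4.png",cv2.convertScaleAbs(b,alpha=1.2))
E
```

```text
pan [ 0.4982 -0.1782] [ 0.4999 -0.1785] [[array([ 0.4945, -0.1713,  0.0236]), np.float64(0.0012)], [array([ 0.4957, -0.1789,  0.0288]), np.float64(0.0007)]]
fine [ 0.4322 -0.0656] [ 0.4268 -0.0672] [[array([ 0.4305, -0.0641,  0.0293]), np.float64(0.0003)], [array([ 0.4305, -0.0661,  0.0296]), np.float64(0.0006)]]
coarse [ 0.6067 -0.1872] [ 0.6009 -0.1878] [[array([ 0.6065, -0.1863,  0.0292]), np.float64(0.0003)], [array([ 0.6062, -0.1886,  0.0291]), np.float64(0.0004)]]
lid [ 0.4155 -0.2569] [ 0.4209 -0.2566] [[array([ 0.4146, -0.256 ,  0.0294]), np.float64(0.0005)], [array([ 0.4171, -0.2575,  0.03  ]), np.float64(0.001)]]
cup [ 0.5595 -0.3607] [ 0.567  -0.3597] [[array([ 0.547 , -0.3593,  0.0272]), np.float64(0.0027)], [array([ 0.5725, -0.3502,  0.0297]), np.float64(0.0023)]]
cupedge [ 0.5595 -0.3607] [ 0.567  -0.3597] [[array([ 0.56  , -0.3611,  0.025 ]), np.float64(0.0005)], [array([ 0.5674, -0.3616,  0.0239]), np.float64(0.0006)]]
knobtop [[ 0.41738399 -0.25520409  0.049     ]] [[ 0.41627427 -0.25729009  0.049     ]]
ball [[ 0.52356429 -0.01799956  0.28      ]] [[ 0.52672207 -0.01851004  0.28      ]]
```

View pics/c3.png

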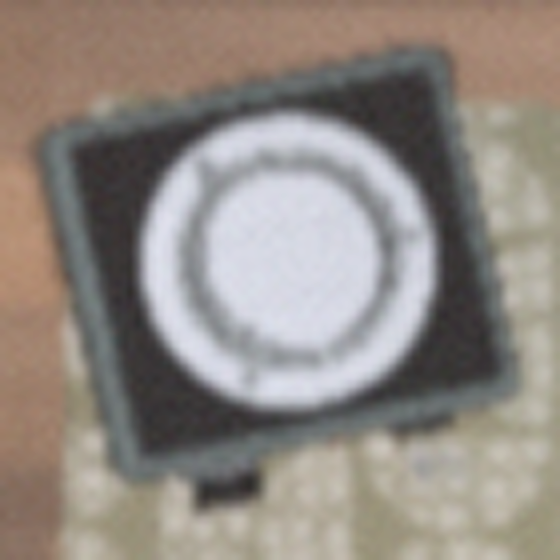

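View pics/c4.png

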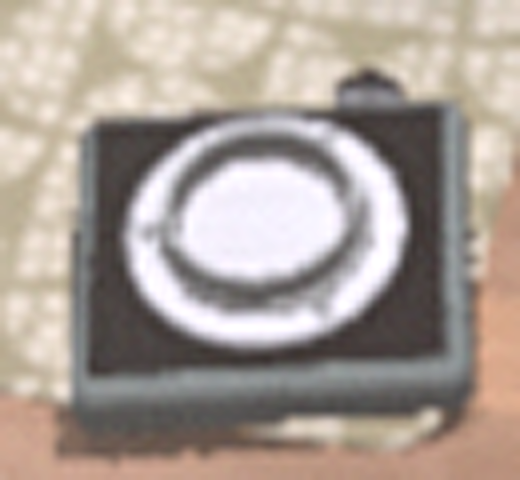

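```bash
python3 - <<'E'
from h import *
T=cv2.imread("pics/top0.png");S=cv2.imread("pics/side0.png");t=C("top");s=C("side")
for z in(.035,.04,.045):
    print(z,*[[x.round(4) for x in ring(n,im,c.cast(p,z)[0],z,.034,.05,'edge')] for n,im,c,p in(("top",T,t,(410.8,247)),("side",S,s,(242.8,218.2)))])
# dark ring of cup rim = ridge of darkness
for z in(.046,.053):print(z,*[[x.round(4) for x in ring(n,255-im,c.cast(p,z)[0],z,.020,.033,'bright')] for n,im,c,p in(("top",T,t,(411.1,246.7)),("side",S,s,(243,216.5)))])
print([[x.round(4) for x in ring(n,im,c,.048,.026,.034,'bright')] for n,im,c in(("top",T,(.4972,-.178)),("side",S,(.4957,-.1789)))])
E
```

```text
0.035 [array([ 0.5604, -0.3626,  0.0432]), np.float64(0.0003)] [array([ 0.5584, -0.3648,  0.0435]), np.float64(0.0005)]
0.04 [array([ 0.5601, -0.3617,  0.043 ]), np.float64(0.0005)] [array([ 0.5616, -0.3633,  0.0433]), np.float64(0.0003)]
0.045 [array([ 0.5597, -0.3609,  0.0428]), np.float64(0.0003)] [array([ 0.565 , -0.3618,  0.0431]), np.float64(0.0004)]
0.046 [array([ 0.5602, -0.3612,  0.0289]), np.float64(0.0004)] [array([ 0.5626, -0.3638,  0.0282]), np.float64(0.0007)]
0.053 [array([ 0.5597, -0.3601,  0.0287]), np.float64(0.0003)] [array([ 0.5672, -0.3617,  0.0279]), np.float64(0.0006)]
[[array([ 0.4955, -0.176 ,  0.0273]), np.float64(0.0009)], [array([ 0.4957, -0.1789,  0.0288]), np.float64(0.0005)]]
```

```bash
cat >> h.py <<'E'
from scipy.spatial.transform import Rotation as Ro
def plan(x,y,z,jaw=None):
    o=manip.observe();R=Ro.from_quat(o["tcp_rot"]);M=R.as_matrix();p=o["tool_pos"]
    now=np.degrees(np.arctan2(M[1,1],M[0,1]))
    d=0 if jaw is None else (jaw-now+90)%180-90
    xt=np.array([0,0,-1.]);a=np.radians(now+d);yt=np.array([np.cos(a),np.sin(a),0]);G=np.c_[xt,yt,np.cross(xt,yt)]
    rv=(R.inv()*Ro.from_matrix(G)).as_rotvec()
    print("pos",p.round(4),"jaw",now.round(1),"tooly",M[:,1].round(3),"toolz",M[:,2].round(3),"w",round(o["grip_width"],4),"F",o["force"].round(1),"t",round(o["time_s"],2),"q6",o["q"][5].round(2))
    print("shift tool",(M.T@(np.array([x,y,z])-p)).round(4),"rotvec",rv.round(4))
E
python3 - <<'E'
from h import *
plan(.496,-.178,.12,90)
t=C("top");s=C("side")
print(t.cast((316,176),.09),t.cast((358,175),.09),s.cast((280,270),.09),s.cast((323,275),.09))
E
```

```text
pos [ 0.2059 -0.5894  0.2217] jaw -70.8 tooly [ 0.33  -0.944 -0.002] toolz [-0.944 -0.33  -0.   ] w 0.0867 F [ 0.8 -0.1 -0.6] t 0.1 q6 -0.18
shift tool [ 0.1024 -0.2926 -0.4094] rotvec [ 0.3358 -0.      0.002 ]
[[ 0.71659473 -0.13871127  0.09      ]] [[ 0.71987857 -0.23425307  0.09      ]] [[ 0.71637037 -0.23433029  0.09      ]] [[ 0.71347274 -0.13975806  0.09      ]]
```

Things that could be taken for the pan (top view pixels):
- (332,272): plain steel, closed light bottom. This is the pan.
- (283,300): close dark weave, the fine sieve.
- (337,226): open grid with wood showing, the coarse sieve.
- (420,322) and (340,138) purple, (222,331) turquoise: look-alikes to leave alone.

The lid is at (364,307). The close crop confirmed the choice.

```bash
python3 -m jog '[[0,-0.021,-0.0293,0,0,0,1],[0,-0.021,-0.0293,0,0,0,1],[0,-0.021,-0.0293,0,0,0,1],[0,-0.021,-0.0293,0,0,0,1],[0,-0.021,-0.0293,0,0,0,1],[0,-0.021,-0.0293,0,0,0,1],[0,-0.021,-0.0293,0,0,0,1],[0,-0.021,-0.0293,0,0,0,1],[0,-0.021,-0.0293,0,0,0,1],[0,-0.021,-0.0293,0,0,0,1],[0,-0.021,-0.0293,0,0,0,1],[0,-0.021,-0.0293,0,0,0,1],[0,-0.021,-0.0293,0,0,0,1],[0,-0.021,-0.0293,0,0,0,1],[0,0,0,0.084,0,0,1],[0,0,0,0.084,0,0,1],[0,0,0,0.084,0,0,1],[0,0,0,0.084,0,0,1]]' 25
python3 -c "
from h import *
plan(.496,-.178,.12,90)"
```

```text
time_s: 1.6
tool_pos: [0.5065, -0.1554, 0.214]
tcp_rot: [-0.704, 0.003, 0.71, 0.009]
force: [-0.1, -0.2, -0.0]
grip_width: 0.0873
pos [ 0.5065 -0.1554  0.214 ] jaw -90.9 tooly [-0.016 -1.    -0.008] toolz [-1.     0.016  0.008] w 0.0873 F [-0.1 -0.2 -0. ] t 1.6 q6 1.07
shift tool [0.0939 0.0235 0.0094] rotvec [-0.0161  0.0077  0.0081]
```

```bash
python3 -m jog '[[0.031,0.008,0.003,-0.016,0.008,0.008,1],[0.031,0.008,0.003,0,0,0,1],[0.031,0.008,0.003,0,0,0,1],[0,0,0,0,0,0,1]]'
python3 -c "
from h import *
plan(.496,-.178,.017,90)"
```

```text
time_s: 1.93
tool_pos: [0.5, -0.1793, 0.1201]
tcp_rot: [0.71, -0.001, -0.704, 0.002]
force: [-0.0, -0.2, -0.0]
grip_width: 0.0871
pos [ 0.5    -0.1793  0.1201] jaw -89.9 tooly [ 0.001 -1.     0.004] toolz [-1.    -0.001 -0.007] w 0.0871 F [-0.  -0.2 -0. ] t 1.93 q6 1.01
shift tool [ 0.1031 -0.0017  0.0048] rotvec [ 0.001  -0.0074 -0.0035]
```

```bash
python3 -m jog '[[0.025,0,0.002,0,-0.007,-0.003,1],[0.026,-0.001,0.002,0,0,0,1],[0.026,0,0,0,0,0,1],[0.026,0,0,0,0,0,1],[0,0,0,0,0,0,1]]'
python3 - <<'E'
from h import *
plan(.496,-.178,.017,90)
T=manip.get_image("side")[:,:,::-1];cv2.imwrite("pics/p1.png",cv2.resize(T[120:300,210:410],None,fx=3.3,fy=3.3,interpolation=cv2.INTER_CUBIC))
E
```

```text
time_s: 2.35
tool_pos: [0.4996, -0.1797, 0.0175]
tcp_rot: [0.709, -0.001, -0.705, 0.0]
force: [-0.3, -0.8, 0.0]
grip_width: 0.087
pos [ 0.4996 -0.1797  0.0175] jaw -90.1 tooly [-0.001 -1.     0.002] toolz [-1.     0.001 -0.005] w 0.087 F [-0.3 -0.8  0. ] t 2.35 q6 1.01
shift tool [ 0.0004 -0.0017  0.0036] rotvec [-0.001  -0.0047 -0.0023]
```

View pics/p1.png

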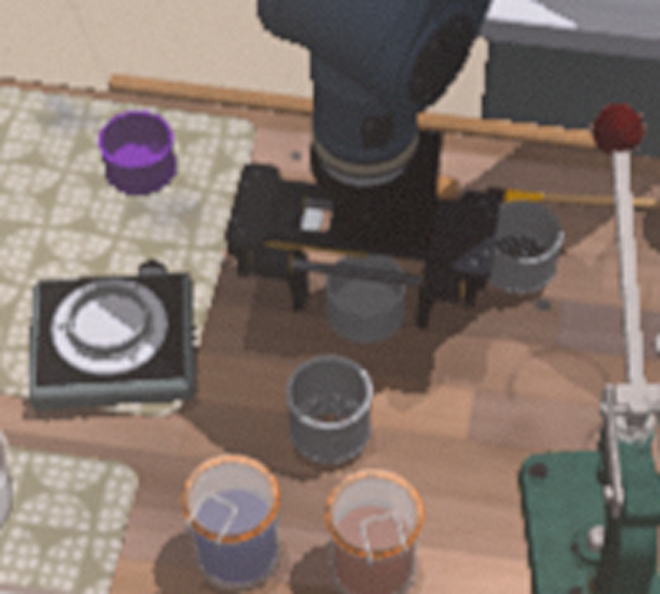

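The jaws straddle the pan (crop 330-405, 260-335) with a gap on both sides. I'll centre on it and close.

```bash
python3 -m jog '[[0,-0.001,0.0035,0,-0.005,-0.002,1],[0,0,0,0,0,0,0.3],[0,0,0,0,0,0,0.3],[0,0,0,0,0,0,0.3],[0,0,0,0,0,0,0.3],[0,0,0,0,0,0,0.3]]' 25
python3 -c "
from h import *
plan(.496,-.178,.16,90)"
```

```text
time_s: 2.9
tool_pos: [0.5019, -0.1812, 0.0282]
tcp_rot: [0.712, -0.003, -0.702, 0.003]
force: [-0.1, 1.0, -0.2]
grip_width: 0.0615
pos [ 0.5019 -0.1812  0.0282] jaw -90.0 tooly [-0.    -1.     0.009] toolz [-1.     0.    -0.014] w 0.0615 F [-0.1  1.  -0.2] t 2.9 q6 1.02
shift tool [-0.1319 -0.002   0.0041] rotvec [-0.0003 -0.0137 -0.0088]
```

```bash
python3 -m jog '[[0,0,0,0,0,0,1],[0.003,0,0.003,0,-0.012,-0.008,1],[0.007,0,0.003,0,0,0,1],[0.007,0,0.001,0,0,0,1]]' 25
python3 -c "
from h import *
plan(.496,-.179,.016,90)"
```

```text
time_s: 3.23
tool_pos: [0.4965, -0.1823, 0.0127]
tcp_rot: [0.709, -0.001, -0.705, 0.001]
force: [0.5, 0.4, -0.3]
grip_width: 0.0803
pos [ 0.4965 -0.1823  0.0127] jaw -90.0 tooly [ 0.    -1.     0.003] toolz [-1.    -0.    -0.006] w 0.0803 F [ 0.5  0.4 -0.3] t 3.23 q6 1.01
shift tool [-0.0033 -0.0033  0.0005] rotvec [ 0.0003 -0.0058 -0.0033]
```

```bash
for i in 1 2 3; do python3 -m jog '[[0,-0.001,0,0,-0.002,-0.001,0.3]]' 25; done
```

```text
time_s: 3.32
tool_pos: [0.4953, -0.181, 0.0112]
tcp_rot: [0.708, -0.0, -0.707, 0.0]
force: [-0.3, -0.3, 0.3]
grip_width: 0.0819
time_s: 3.4
tool_pos: [0.4947, -0.1797, 0.0103]
tcp_rot: [-0.706, -0.0, 0.708, 0.001]
force: [0.1, -0.3, 0.1]
grip_width: 0.0789
time_s: 3.48
tool_pos: [0.4942, -0.1785, 0.0097]
tcp_rot: [-0.705, -0.001, 0.709, 0.001]
force: [0.3, -0.0, -0.4]
grip_width: 0.0731
```

```bash
python3 -m jog '[[0,0,0,0,0,0,0.3]]' 25;python3 -m jog '[[0,0,0,0,0,0,0.3]]' 25
python3 - <<'E'
from h import *
plan(.496,-.178,.16,90)
T=manip.get_image("side")[:,:,::-1];cv2.imwrite("pics/p2.png",cv2.resize(T[120:300,210:410],None,fx=3.3,fy=3.3,interpolation=cv2.INTER_CUBIC))
E
```

```text
time_s: 3.57
tool_pos: [0.4941, -0.1782, 0.0094]
tcp_rot: [-0.705, -0.001, 0.709, 0.001]
force: [-0.8, -0.4, -0.6]
grip_width: 0.0679
time_s: 3.65
tool_pos: [0.4941, -0.1781, 0.0092]
tcp_rot: [-0.705, -0.001, 0.709, 0.001]
force: [-0.7, -1.5, 0.0]
grip_width: 0.0615
pos [ 0.4941 -0.1781  0.0092] jaw -90.0 tooly [-0.    -1.    -0.003] toolz [-1.     0.     0.007] w 0.0615 F [-0.7 -1.5  0. ] t 3.65 q6 1.01
shift tool [-0.1508 -0.0006 -0.0009] rotvec [-0.0005  0.0065  0.0034]
```

View pics/p2.png

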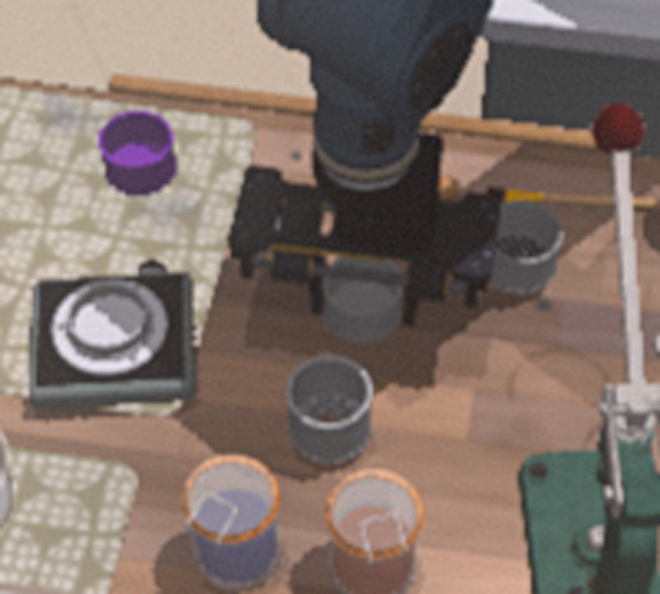

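The grip is a little low. When seated, the fingertips would come below the cup's rim, so I'll regrip about 12 mm higher.

```bash
python3 -m jog '[[0,0,0,0,0,0,1],[0,0,0,0,0,0,1],[-0.006,0,-0.001,0,0.006,0.003,1],[-0.004,0,0,0,0,0,1],[0,0,0,0,0,0,1]]' 25;python3 -m jog '[[0,0,0,0,0,0,0.3]]' 25
python3 -c "
from h import *
plan(.496,-.178,.022,90)"
```

```text
time_s: 4.12
tool_pos: [0.4956, -0.1782, 0.0205]
tcp_rot: [0.707, -0.0, -0.707, -0.0]
force: [0.6, -0.3, 1.3]
grip_width: 0.0832
time_s: 4.2
tool_pos: [0.4958, -0.1783, 0.0211]
tcp_rot: [0.708, -0.0, -0.707, 0.0]
force: [0.1, -0.4, -1.2]
grip_width: 0.0828
pos [ 0.4958 -0.1783  0.0211] jaw -90.0 tooly [-0.    -1.     0.001] toolz [-1.     0.    -0.002] w 0.0828 F [ 0.1 -0.4 -1.2] t 4.2 q6 1.01
shift tool [-0.0009 -0.0003 -0.0002] rotvec [-0.0003 -0.0016 -0.0007]
```

```bash
python3 -m jog '[[0,0,0,0,-0.001,0,0.3],[0,0,0,0,0,0,0.3],[0,0,0,0,0,0,0.3],[0,0,0,0,0,0,0.3],[0,0,0,0,0,0,0.3],[0,0,0,0,0,0,0.3]]' 30
python3 -c "
from h import *
plan(.496,-.178,.15,90)"
```

```text
time_s: 4.7
tool_pos: [0.4961, -0.1785, 0.0216]
tcp_rot: [0.708, -0.001, -0.707, 0.0]
force: [0.7, 0.3, 2.1]
grip_width: 0.059
pos [ 0.4961 -0.1785  0.0216] jaw -90.0 tooly [-0.    -1.     0.001] toolz [-1.     0.    -0.001] w 0.059 F [0.7 0.3 2.1] t 4.7 q6 1.01
shift tool [-1.284e-01 -3.000e-04 -1.000e-04] rotvec [-0.0004 -0.0014 -0.0012]
```

```bash
python3 -m jog '[[-0.01,0,0,0,0,0,0.3],[-0.025,0,0,0,0,0,0.3],[-0.03,0,0,0,0,0,0.3],[-0.03,0,0,0,0,0,0.3],[0,0.015,-0.005,0,0,0,0.3],[0,0.026,-0.009,0,0,0,0.3],[0,0.026,-0.009,0,0,0,0.3],[0,0.026,-0.009,0,0,0,0.3],[0,0.026,-0.009,0,0,0,0.3],[0,0.026,-0.009,0,0,0,0.3],[0,0.015,-0.006,0,0,0,0.3],[0,0,0,0,0,0,0.3]]' 30
python3 -c "
from h import *
plan(.5605,-.3625,.09,90)"
```

```text
time_s: 5.7
tool_pos: [0.5505, -0.3448, 0.1208]
tcp_rot: [-0.705, -0.001, 0.709, -0.001]
force: [0.2, -0.4, -1.1]
grip_width: 0.0592
pos [ 0.5505 -0.3448  0.1208] jaw -89.8 tooly [ 0.003 -1.    -0.001] toolz [-1.    -0.003  0.005] w 0.0592 F [ 0.2 -0.4 -1.1] t 5.7 q6 0.84
shift tool [ 0.0307  0.0177 -0.0102] rotvec [0.0026 0.0053 0.0007]
```

```bash
python3 -m jog '[[0,0.009,-0.005,0.0026,0.005,0,0.3],[0,0.009,-0.005,0,0,0,0.3],[0.01,0,0,0,0,0,0.3],[0.01,0,0,0,0,0,0.3],[0,0,0,0,0,0,0.3]]' 30
python3 - <<'E'
from h import *
plan(.5605,-.3625,.075,90)
for n,r in(("top",(200,300,360,470)),("side",(130,270,180,320))):
    T=manip.get_image(n)[:,:,::-1];cv2.imwrite(f"pics/p3{n}.png",cv2.resize(T[r[0]:r[1],r[2]:r[3]],None,fx=4,fy=4,interpolation=cv2.INTER_CUBIC))
E
```

```text
time_s: 6.12
tool_pos: [0.5579, -0.3615, 0.097]
tcp_rot: [-0.705, -0.002, 0.709, 0.003]
force: [0.0, 1.0, -1.9]
grip_width: 0.0592
pos [ 0.5579 -0.3615  0.097 ] jaw -90.1 tooly [-0.001 -1.    -0.006] toolz [-1.     0.001  0.005] w 0.0592 F [ 0.   1.  -1.9] t 6.12 q6 0.83
shift tool [ 0.022   0.0011 -0.0027] rotvec [-0.0014  0.0052  0.0059]
```

View pics/p3side.png

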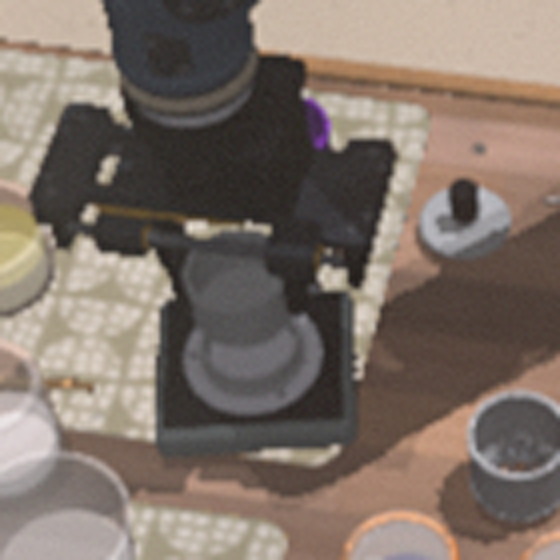

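View pics/p3top.png

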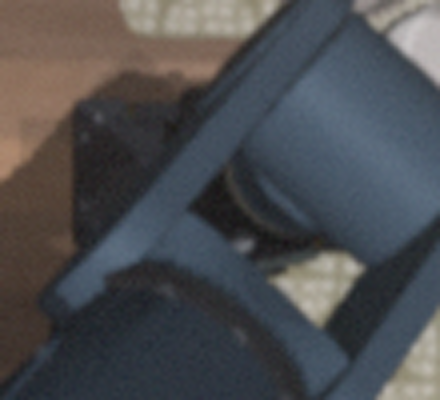

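The pan hangs upright just above the cup: in the crop its axis is at about column 238 and the cup centre at about 245. I'll descend and watch the force.

```bash
python3 -m jog '[[0.007,0.001,-0.0027,-0.001,0.005,0.005,0.3],[0.007,0,0,0,0,0,0.3],[0.005,0,0,0,0,0,0.3],[0,0,0,0,0,0,0.3]]' 30
python3 -c "
from h import *
plan(.5605,-.3625,.063,90)"
```

```text
time_s: 6.55
tool_pos: [0.5615, -0.3607, 0.078]
tcp_rot: [0.708, 0.001, -0.707, 0.001]
force: [0.2, 0.6, -0.9]
grip_width: 0.0588
pos [ 0.5615 -0.3607  0.078 ] jaw -89.9 tooly [ 0.002 -1.     0.   ] toolz [-1.    -0.002 -0.001] w 0.0588 F [ 0.2  0.6 -0.9] t 6.55 q6 0.83
shift tool [0.015  0.0018 0.001 ] rotvec [ 0.0021 -0.0012 -0.    ]
```

```bash
python3 -m jog '[[0.004,0.001,0.001,0,0,0,0.3],[0.004,0.001,0,0,0,0,0.3],[0.003,0,0,0,0,0,0.3]]' 30
python3 -m jog '[[0.003,0,0,0,0,0,0.3],[0.001,0,0,0,0,0,0.3]]' 30
python3 -c "
from h import *
plan(.5605,-.3625,.0625,90)"
```

```text
time_s: 6.8
tool_pos: [0.5608, -0.3627, 0.0664]
tcp_rot: [0.708, 0.001, -0.706, 0.001]
force: [-0.3, -0.1, -0.8]
grip_width: 0.059
time_s: 6.97
tool_pos: [0.5608, -0.3629, 0.0626]
tcp_rot: [0.708, 0.001, -0.707, 0.001]
force: [-1.9, 2.4, 10.1]
grip_width: 0.059
pos [ 0.5608 -0.3629  0.0626] jaw -89.9 tooly [ 0.003 -1.     0.   ] toolz [-1.    -0.003 -0.002] w 0.059 F [-1.9  2.4 10.1] t 6.97 q6 0.83
shift tool [ 0.0001 -0.0004  0.0003] rotvec [ 0.0025 -0.0017 -0.0004]
```

The wrist reads 10 N at exactly the seated height, so the pan is home. I'll release and retreat upward.

```bash
python3 -m jog '[[0,0,0,0,0,0,0.6],[0,0,0,0,0,0,1],[0,0,0,0,0,0,1],[-0.01,0,0,0,0,0,1],[-0.03,0,0,0,0,0,1],[-0.03,0,0,0,0,0,1],[-0.03,0,0,0,0,0,1],[0,-0.02,0.01,0,0,0,1],[0,-0.035,0.02,0,0,0,1],[0,-0.035,0.02,0,0,0,1],[0,-0.035,0.02,0,0,0,1],[0,-0.035,0.02,0,0,0,1],[0,-0.035,0.02,0,0,0,1],[0,0,0,0,0,0,1]]' 30
python3 - <<'E'
from h import *
plan(.43,-.0655,.12,116)
for n,r in(("top",(200,300,360,470)),("side",(140,280,180,320))):
    T=manip.get_image(n)[:,:,::-1];cv2.imwrite(f"pics/p4{n}.png",cv2.resize(T[r[0]:r[1],r[2]:r[3]],None,fx=4,fy=4,interpolation=cv2.INTER_CUBIC))
    print(n,[x.round(4) for x in ring(n,T,(.5608,-.3629),.089,.024,.034,'bright')])
E
```

```text
time_s: 8.13
tool_pos: [0.448, -0.1664, 0.1721]
tcp_rot: [0.712, -0.005, -0.702, 0.003]
force: [-0.0, -0.2, 0.2]
grip_width: 0.0874
pos [ 0.448  -0.1664  0.1721] jaw -90.2 tooly [-0.004 -1.     0.011] toolz [-1.     0.004 -0.014] w 0.0874 F [-0.  -0.2  0.2] t 8.13 q6 0.99
shift tool [ 0.0507 -0.1014  0.0191] rotvec [-0.4574 -0.0109 -0.0139]
top [array([ 0.5574, -0.3655,  0.0281]), np.float64(0.0023)]
side [array([ 0.5575, -0.3672,  0.0314]), np.float64(0.0018)]
```

View pics/p4side.png

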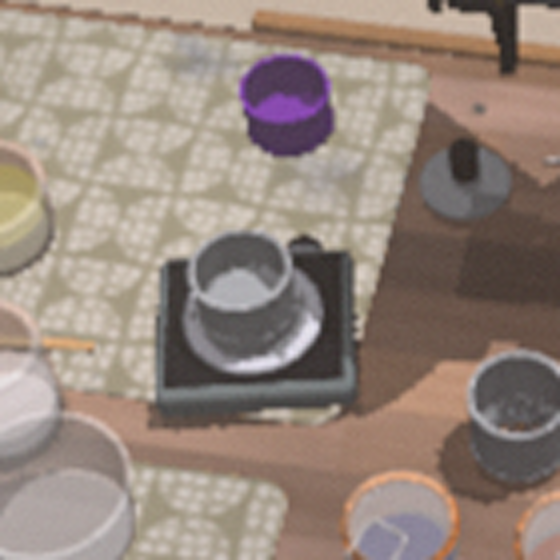

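View pics/p4top.png

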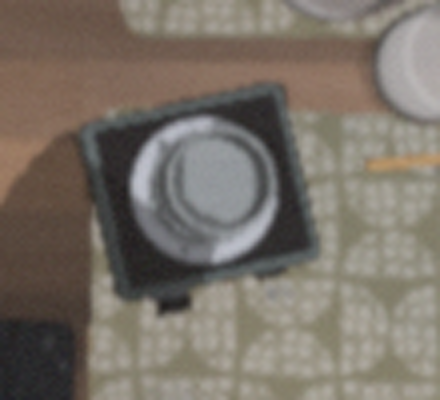

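```bash
python3 - <<'E'
from h import *
t=C("top");s=C("side")
print(t.cast((360+218/4-.4,200+179/4-.4),.089),s.cast((180+240/4-.4,140+272/4-.4),.089))
print(t.cast((360+218/4-.4,200+182/4-.4),.053+.0))
print("exp top",(t.proj([[.5608,-.3629,.089]])-[360,200])*4, "side",(s.proj([[.5608,-.3629,.089]])-[180,140])*4)
E
```

```text
[[ 0.5633055 -0.3614861  0.089    ]] [[ 0.56563538 -0.36354587  0.089     ]]
[[ 0.56403199 -0.36789014  0.053     ]]
exp top [[218.92746447 181.87321927]] side [[241.46363172 264.08765866]]
```

The pan sits upright and centred in the cup (side crop: rim at about (240,272), level). Next is the fine sieve, with the jaws turned to keep the gripper body clear of the lever ball.

```bash
python3 -m jog '[[0,0,0.01,-0.114,-0.008,-0.01,1],[0,0,0,-0.114,0,0,1],[0,0,0,-0.114,0,0,1],[0,0,0,-0.114,0,0,1],[0.01,0,0,0,0,0,1],[0.01,0,0,0,0,0,1],[0,0,0,0,0,0,1]]' 30
python3 -c "
from h import *
plan(.43,-.065,.12,116)"
```

```text
time_s: 8.82
tool_pos: [0.4576, -0.1865, 0.1593]
tcp_rot: [0.698, 0.153, -0.677, 0.177]
force: [-0.2, 0.1, 0.5]
grip_width: 0.087
pos [ 0.4576 -0.1865  0.1593] jaw -63.0 tooly [ 0.453 -0.891  0.04 ] toolz [-0.891 -0.454 -0.021] w 0.087 F [-0.2  0.1  0.5] t 8.82 q6 0.49
shift tool [ 0.0351 -0.1223 -0.0298] rotvec [ 0.0173 -0.0214 -0.0397]
```

```bash
python3 -m jog '[[0,-0.01,-0.004,0.01,-0.01,-0.02,1],[0,-0.022,-0.005,0.007,-0.01,-0.02,1],[0.005,-0.022,-0.005,0,0,0,1],[0.01,-0.022,-0.005,0,0,0,1],[0.01,-0.022,-0.005,0,0,0,1],[0.005,-0.012,-0.003,0,0,0,1],[0,0,0,0,0,0,1]]' 30
python3 -c "
from h import *
plan(.43,-.065,.1,116)"
```

```text
time_s: 9.4
tool_pos: [0.4464, -0.0851, 0.1318]
tcp_rot: [0.696, 0.15, -0.684, 0.16]
force: [-0.3, -0.1, 0.5]
grip_width: 0.0867
pos [ 0.4464 -0.0851  0.1318] jaw -64.7 tooly [ 0.428 -0.904  0.018] toolz [-0.904 -0.428 -0.013] w 0.0867 F [-0.3 -0.1  0.5] t 9.4 q6 0.7
shift tool [ 0.0313 -0.0258  0.0067] rotvec [-0.0113 -0.0126 -0.0176]
```

```bash
python3 -m jog '[[0.01,-0.012,0.004,-0.011,-0.012,-0.017,1],[0.01,-0.012,0.003,0,0,0,1],[0.01,-0.003,0,0,0,0,1],[0,0,0,0,0,0,1]]' 30
python3 -c "
from h import *
plan(.43,-.065,.022,116)"
```

```text
time_s: 9.73
tool_pos: [0.4337, -0.0674, 0.1018]
tcp_rot: [0.691, 0.157, -0.687, 0.161]
force: [0.7, 0.0, -0.0]
grip_width: 0.0866
pos [ 0.4337 -0.0674  0.1018] jaw -64.0 tooly [ 0.439 -0.899  0.007] toolz [-0.899 -0.439 -0.005] w 0.0866 F [ 0.7  0.  -0. ] t 9.73 q6 0.71
shift tool [ 0.0797 -0.0043  0.0027] rotvec [ 0.0002 -0.0053 -0.0069]
```

```bash
python3 -m jog '[[0.015,-0.003,0.002,0,-0.005,-0.006,1],[0.02,-0.001,0.001,0,0,0,1],[0.02,0,0,0,0,0,1],[0.012,0,0,0,0,0,1],[0.005,0,0,0,0,0,1],[0,0,0,0,0,0,1]]' 30
python3 - <<'E'
from h import *
plan(.43,-.065,.021,116)
T=manip.get_image("side")[:,:,::-1];cv2.imwrite("pics/p5.png",cv2.resize(T[110:260,290:460],None,fx=4,fy=4,interpolation=cv2.INTER_CUBIC))
E
```

```text
time_s: 10.23
tool_pos: [0.4373, -0.0725, 0.0286]
tcp_rot: [0.692, 0.155, -0.686, 0.161]
force: [-0.2, 0.5, 0.6]
grip_width: 0.0871
pos [ 0.4373 -0.0725  0.0286] jaw -64.2 tooly [ 0.435 -0.9    0.01 ] toolz [-0.9   -0.436 -0.007] w 0.0871 F [-0.2  0.5  0.6] t 10.23 q6 0.7
shift tool [ 0.0075 -0.01    0.0034] rotvec [-0.0031 -0.0072 -0.0096]
```

View pics/p5.png

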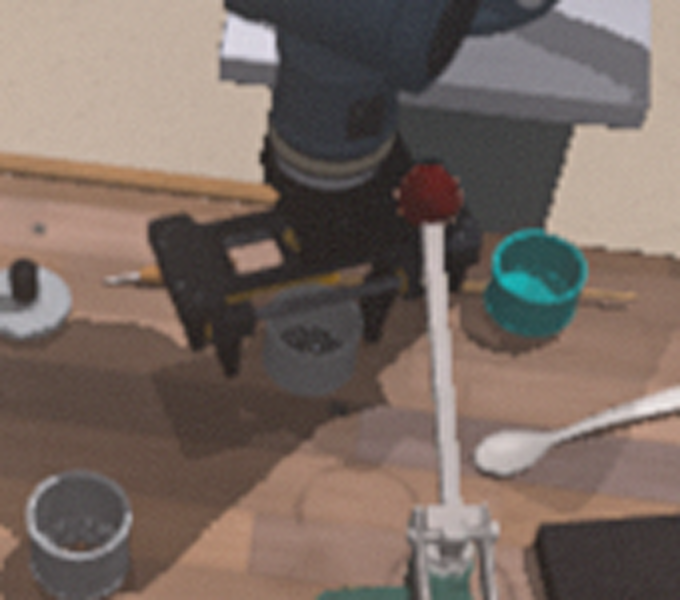

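The fine sieve (crop about (313,335)) lies off-centre between the jaws, nearer the right finger. That agrees with the 10 mm computed correction.

```bash
python3 -m jog '[[0.002,-0.004,0.002,0,-0.006,-0.009,1],[0.003,-0.005,0.002,0,0,0,1],[0.001,-0.001,0,0,0,0,1],[0,0,0,0,0,0,1]]' 30
python3 -c "
from h import *
plan(.43,-.065,.021,116)"
```

```text
time_s: 10.62
tool_pos: [0.4311, -0.0663, 0.0247]
tcp_rot: [0.691, 0.156, -0.687, 0.159]
force: [-0.9, -0.5, -0.4]
grip_width: 0.0872
pos [ 0.4311 -0.0663  0.0247] jaw -64.2 tooly [ 0.435 -0.901  0.005] toolz [-0.901 -0.435 -0.005] w 0.0872 F [-0.9 -0.5 -0.4] t 10.62 q6 0.71
shift tool [ 0.0037 -0.0017  0.0005] rotvec [-0.004  -0.0048 -0.0045]
```

```bash
python3 -m jog '[[0.003,-0.0015,0,-0.003,-0.005,-0.004,0.3],[0,0,0,0,0,0,0.3],[0,0,0,0,0,0,0.3],[0,0,0,0,0,0,0.3],[0,0,0,0,0,0,0.3],[0,0,0,0,0,0,0.3],[0,0,0,0,0,0,0.3]]' 30
python3 -c "
from h import *
plan(.43,-.065,.021,116)"
```

```text
time_s: 11.2
tool_pos: [0.4309, -0.0645, 0.0225]
tcp_rot: [0.689, 0.159, -0.689, 0.16]
force: [0.1, -0.7, -1.6]
grip_width: 0.0596
pos [ 0.4309 -0.0645  0.0225] jaw -64.0 tooly [ 0.439 -0.899  0.002] toolz [-0.899 -0.439 -0.001] w 0.0596 F [ 0.1 -0.7 -1.6] t 11.2 q6 0.71
shift tool [0.0015 0.0001 0.001 ] rotvec [ 0.0005 -0.0006 -0.0017]
```

```bash
python3 -m jog '[[-0.01,0,0,0,0,0,0.3],[-0.02,0,0,0,0,0,0.3],[-0.025,0,0,0,0,0,0.3],[-0.025,0,0,0,0,0,0.3],[-0.02,0,0,0,0,0,0.3],[-0.01,0.015,0,0,0,0,0.3],[0,0.025,0.001,0,0,0,0.3],[0,0.03,0.001,0,0,0,0.3],[0,0.03,0.001,0,0,0,0.3],[0,0.03,0.001,0,0,0,0.3],[0,0.03,0.001,0,0,0,0.3],[0,0.03,0.001,0,0,0,0.3],[0,0.03,0.001,0,0,0,0.3],[0,0.03,0.001,0,0,0,0.3],[0,0.02,0,0,0,0,0.3],[0,0.01,0,0,0,0,0.3],[0,0,0,0,0,0,0.3]]' 30
python3 -c "
from h import *
plan(.5615,-.3627,.135,116)"
```

```text
time_s: 12.62
tool_pos: [0.5431, -0.3277, 0.1311]
tcp_rot: [-0.685, -0.162, 0.693, -0.157]
force: [0.6, 0.0, -0.6]
grip_width: 0.0598
pos [ 0.5431 -0.3277  0.1311] jaw -63.9 tooly [ 0.44  -0.898 -0.01 ] toolz [-0.898 -0.44   0.009] w 0.0598 F [ 0.6  0.  -0.6] t 12.62 q6 0.4
shift tool [-0.0043  0.0395 -0.0011] rotvec [0.002  0.0092 0.0101]
```

```bash
python3 -m jog '[[-0.002,0.01,0,0.001,0.009,0.01,0.3],[-0.002,0.015,-0.001,0,0,0,0.3],[0,0.012,0,0,0,0,0.3],[0,0.003,0,0,0,0,0.3],[0,0,0,0,0,0,0.3]]' 30
python3 - <<'E'
from h import *
plan(.5615,-.3627,.120,116)
T=manip.get_image("side")[:,:,::-1];cv2.imwrite("pics/p6.png",cv2.resize(T[110:260,170:330],None,fx=4,fy=4,interpolation=cv2.INTER_CUBIC))
E
```

```text
time_s: 13.03
tool_pos: [0.5589, -0.3605, 0.1326]
tcp_rot: [-0.688, -0.162, 0.69, -0.157]
force: [1.6, -0.1, -0.7]
grip_width: 0.0597
pos [ 0.5589 -0.3605  0.1326] jaw -63.9 tooly [ 0.44  -0.898 -0.008] toolz [-0.898 -0.44   0.002] w 0.0597 F [ 1.6 -0.1 -0.7] t 13.03 q6 0.37
shift tool [ 0.0126  0.0032 -0.0013] rotvec [0.0019 0.0019 0.0079]
```

View pics/p6.png

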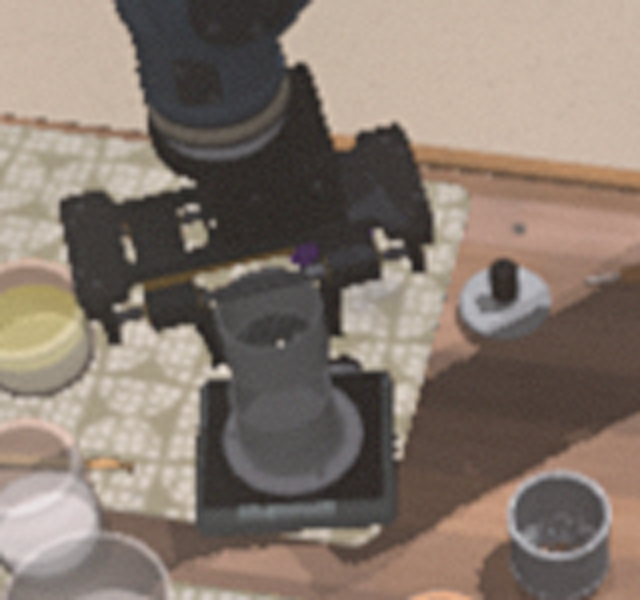

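The fine sieve hangs above the pan in line with it (crop columns 275 and 285). I'll lower it.

```bash
python3 -m jog '[[0.005,0.003,-0.001,0.001,0.002,0.007,0.3],[0.007,0,0,0,0,0,0.3],[0.005,0,0,0,0,0,0.3]]' 30
python3 -c "
from h import *
plan(.5615,-.3627,.0995,116)"
```

```text
time_s: 13.33
tool_pos: [0.5604, -0.36, 0.1154]
tcp_rot: [0.689, 0.16, -0.689, 0.159]
force: [-0.3, 0.0, -1.2]
grip_width: 0.0596
pos [ 0.5604 -0.36    0.1154] jaw -63.9 tooly [ 0.441 -0.898 -0.001] toolz [-0.898 -0.441 -0.   ] w 0.0596 F [-0.3  0.  -1.2] t 13.33 q6 0.38
shift tool [0.0159 0.0029 0.0002] rotvec [ 0.0024 -0.0004  0.0012]
```

```bash
python3 -m jog '[[0.004,0.0025,0,0.001,0,0.001,0.3],[0.004,0.001,0,0,0,0,0.3],[0.003,0,0,0,0,0,0.3]]' 30
python3 -m jog '[[0.003,0,0,0,0,0,0.3],[0.001,0,0,0,0,0,0.3]]' 30
python3 -c "
from h import *
plan(.5615,-.3627,.0995,116)"
```

```text
time_s: 13.58
tool_pos: [0.5609, -0.3612, 0.1017]
tcp_rot: [-0.688, -0.161, 0.689, -0.159]
force: [-0.2, -0.7, -0.7]
grip_width: 0.0598
time_s: 13.75
tool_pos: [0.5611, -0.3613, 0.0994]
tcp_rot: [-0.688, -0.161, 0.689, -0.159]
force: [-2.6, 2.0, 8.9]
grip_width: 0.0596
pos [ 0.5611 -0.3613  0.0994] jaw -63.8 tooly [ 0.441 -0.898 -0.004] toolz [-0.898 -0.441  0.001] w 0.0596 F [-2.6  2.   8.9] t 13.75 q6 0.37
shift tool [-0.0001  0.0015  0.0002] rotvec [0.0028 0.0012 0.0039]
```

The sieve stopped with 9 N at exactly the seated height. Release, rise, and go to the coarse sieve.

```bash
python3 -m jog '[[0,0,0,0,0,0,0.6],[0,0,0,0,0,0,1],[0,0,0,0,0,0,1],[-0.01,0,0,0,0,0,1],[-0.03,0,0,0,0,0,1],[-0.03,0,0,0,0,0,1],[-0.02,0,0,0,0,0,1],[0,-0.015,-0.01,0,0,0,1],[0,-0.025,-0.02,0,0,0,1],[0,-0.025,-0.02,0.114,0,0,1],[0,-0.025,-0.01,0.114,0,0,1],[0,-0.025,-0.01,0.114,0,0,1],[0,-0.01,0,0.114,0,0,1],[0,0,0,0,0,0,1]]' 30
python3 - <<'E'
from h import *
plan(.6063,-.1875,.13,90)
for n,r in(("top",(190,290,320,470)),("side",(140,280,180,340))):
    T=manip.get_image(n)[:,:,::-1];cv2.imwrite(f"pics/p7{n}.png",cv2.resize(T[r[0]:r[1],r[2]:r[3]],None,fx=4,fy=4,interpolation=cv2.INTER_CUBIC))
E
```

```text
time_s: 14.92
tool_pos: [0.5822, -0.2086, 0.1949]
tcp_rot: [-0.707, 0.007, 0.707, 0.01]
force: [0.4, 0.2, 0.4]
grip_width: 0.0873
pos [ 0.5822 -0.2086  0.1949] jaw -91.4 tooly [-0.025 -1.    -0.004] toolz [-1.     0.025  0.001] w 0.0873 F [0.4 0.2 0.4] t 14.92 q6 1.07
shift tool [ 0.0649 -0.0214 -0.0236] rotvec [-0.0249  0.0008  0.0043]
```

View pics/p7side.png

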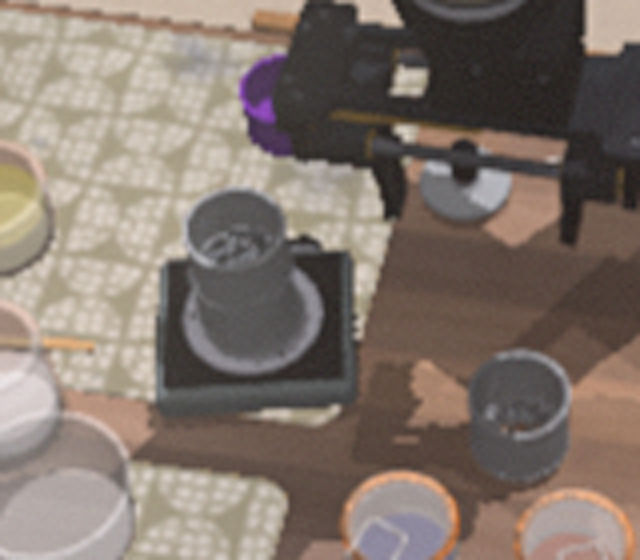

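View pics/p7top.png

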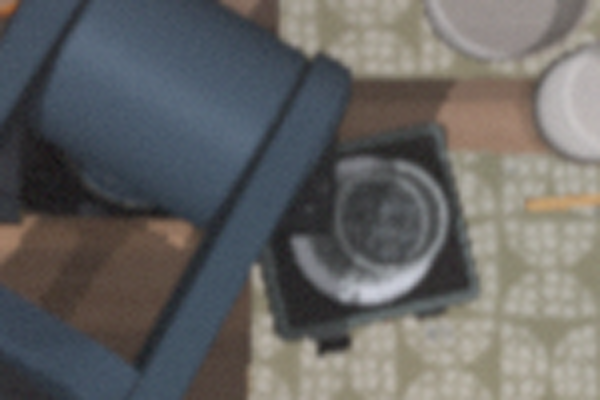

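The fine sieve sits straight and flush on the pan (side crop: rim at (237,228), walls in line). Now to the coarse sieve.

```bash
python3 -m jog '[[0.01,-0.007,-0.008,-0.012,0,0.002,1],[0.02,-0.007,-0.008,-0.012,0,0.002,1],[0.02,-0.006,-0.006,0,0,0,1],[0.01,0,0,0,0,0,1],[0,0,0,0,0,0,1]]' 30
python3 -c "
from h import *
plan(.6063,-.1875,.09,90)"
```

```text
time_s: 15.43
tool_pos: [0.6085, -0.1952, 0.1314]
tcp_rot: [0.709, 0.002, -0.705, 0.005]
force: [0.5, -1.2, 0.3]
grip_width: 0.087
pos [ 0.6085 -0.1952  0.1314] jaw -89.4 tooly [ 0.01  -1.     0.005] toolz [-1.    -0.01  -0.005] w 0.087 F [ 0.5 -1.2  0.3] t 15.43 q6 1.08
shift tool [ 0.0414 -0.008   0.0024] rotvec [ 0.0097 -0.0053 -0.0053]
```

```bash
python3 -m jog '[[0.012,-0.004,0.001,0.009,-0.005,-0.005,1],[0.015,-0.003,0.001,0,0,0,1],[0.013,-0.001,0,0,0,0,1],[0,0,0,0,0,0,1]]' 30
python3 -c "
from h import *
plan(.6063,-.1875,.028,90)"
```

```text
time_s: 15.77
tool_pos: [0.6067, -0.1899, 0.0886]
tcp_rot: [0.707, -0.001, -0.707, -0.001]
force: [-0.4, 0.1, 0.1]
grip_width: 0.0871
pos [ 0.6067 -0.1899  0.0886] jaw -90.1 tooly [-0.002 -1.     0.   ] toolz [-1.     0.002 -0.   ] w 0.0871 F [-0.4  0.1  0.1] t 15.77 q6 1.09
shift tool [ 0.0606 -0.0024  0.0005] rotvec [-0.0019 -0.0005 -0.0004]
```

```bash
python3 -m jog '[[0.015,-0.002,0,0,0,0,1],[0.02,0,0,0,0,0,1],[0.015,0,0,0,0,0,1],[0.006,0,0,0,0,0,1],[0,0,0,0,0,0,1]]' 30
python3 - <<'E'
from h import *
plan(.6063,-.1875,.028,90)
T=manip.get_image("side")[:,:,::-1];cv2.imwrite("pics/p8.png",cv2.resize(T[140:310,240:410],None,fx=3.5,fy=3.5,interpolation=cv2.INTER_CUBIC))
E
```

```text
time_s: 16.18
tool_pos: [0.6087, -0.1916, 0.0332]
tcp_rot: [0.709, -0.003, -0.705, -0.001]
force: [0.5, -0.5, 0.0]
grip_width: 0.0868
pos [ 0.6087 -0.1916  0.0332] jaw -90.3 tooly [-0.005 -1.     0.003] toolz [-1.     0.005 -0.006] w 0.0868 F [ 0.5 -0.5  0. ] t 16.18 q6 1.1
shift tool [ 0.0052 -0.0041  0.0024] rotvec [-0.0046 -0.0055 -0.0031]
```

View pics/p8.png

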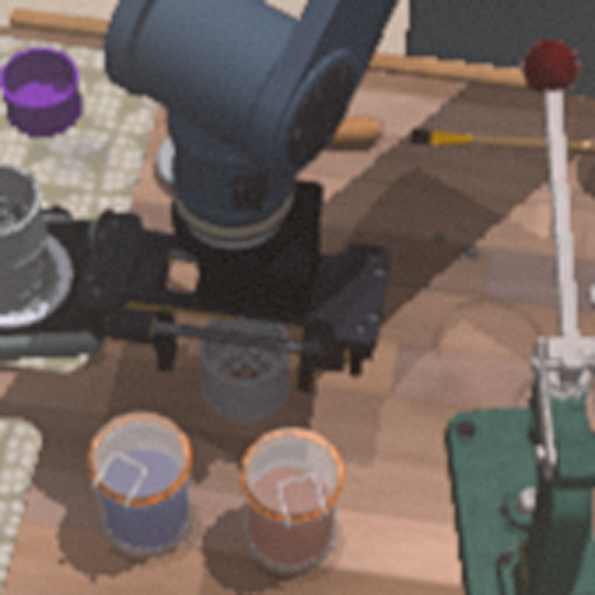

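The jaws straddle the coarse sieve, with the larger gap on the left. I'll shift 4 mm towards +y and close.

```bash
python3 -m jog '[[0.003,-0.003,0.002,-0.004,-0.005,-0.003,1],[0.002,-0.0015,0,0,0,0,1],[0,0,0,0,0,0,0.3],[0,0,0,0,0,0,0.3],[0,0,0,0,0,0,0.3],[0,0,0,0,0,0,0.3],[0,0,0,0,0,0,0.3],[0,0,0,0,0,0,0.3],[0,0,0,0,0,0,0.3]]' 30
python3 -c "
from h import *
plan(.6063,-.1875,.13,90)"
```

```text
time_s: 16.98
tool_pos: [0.6099, -0.1884, 0.0338]
tcp_rot: [0.71, -0.002, -0.704, 0.001]
force: [-0.4, -0.1, -0.8]
grip_width: 0.0582
pos [ 0.6099 -0.1884  0.0338] jaw -90.0 tooly [-0.    -1.     0.004] toolz [-1.     0.    -0.009] w 0.0582 F [-0.4 -0.1 -0.8] t 16.98 q6 1.1
shift tool [-0.0962 -0.0005  0.0027] rotvec [-0.0002 -0.0087 -0.0041]
```

```bash
python3 -m jog '[[-0.01,0,0,0,0,0,0.3],[-0.025,0,0,0,0,0,0.3],[-0.03,0,0,0,0,0,0.3],[-0.03,0,0,0,0,0,0.3],[-0.03,0,0,0,0,0,0.3],[-0.015,0,0,0,0,0,0.3],[0,0,0,0,0,0,0.3]]' 30
python3 - <<'E'
from h import *
plan(.564,-.3623,.185,90)
T=manip.get_image("side")[:,:,::-1];cv2.imwrite("pics/p9.png",cv2.resize(T[110:310,200:410],None,fx=3,fy=3,interpolation=cv2.INTER_CUBIC))
E
```

```text
time_s: 17.57
tool_pos: [0.6065, -0.187, 0.1796]
tcp_rot: [0.708, -0.0, -0.707, 0.0]
force: [-0.1, -0.5, -0.7]
grip_width: 0.0584
pos [ 0.6065 -0.187   0.1796] jaw -90.0 tooly [-0.    -1.     0.001] toolz [-1.     0.    -0.002] w 0.0584 F [-0.1 -0.5 -0.7] t 17.57 q6 1.1
shift tool [-0.0053  0.1753  0.0424] rotvec [-0.0003 -0.0016 -0.0008]
```

View pics/p9.png

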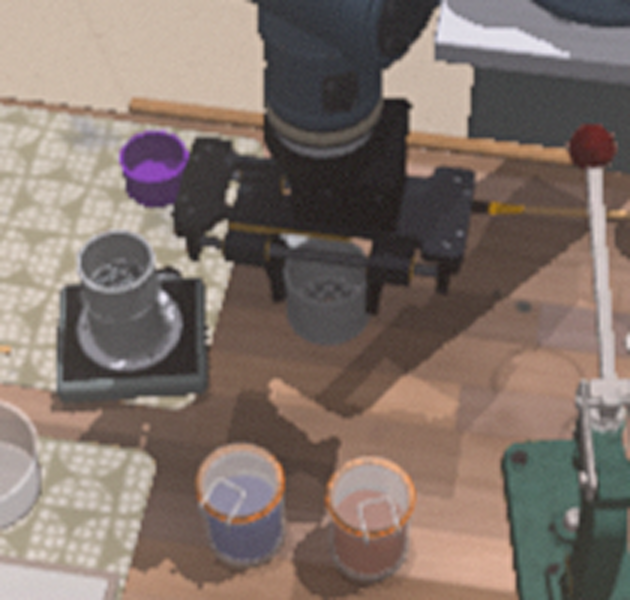

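The coarse sieve is held upright. Carrying it over to the stack.

```bash
python3 -m jog '[[-0.005,0.01,0.003,0,0,0,0.3],[-0.005,0.02,0.005,0,0,0,0.3],[0,0.025,0.006,0,0,0,0.3],[0,0.025,0.006,0,0,0,0.3],[0,0.025,0.006,0,0,0,0.3],[0,0.025,0.006,0,0,0,0.3],[0,0.02,0.005,0,0,0,0.3],[0,0.012,0.003,0,0,0,0.3],[0,0,0,0,0,0,0.3]]' 30
python3 -c "
from h import *
plan(.563,-.362,.178,90)"
```

```text
time_s: 18.37
tool_pos: [0.5553, -0.3549, 0.1758]
tcp_rot: [-0.7, -0.005, 0.714, 0.003]
force: [0.0, -0.3, -1.7]
grip_width: 0.0583
pos [ 0.5553 -0.3549  0.1758] jaw -89.8 tooly [ 0.003 -1.    -0.013] toolz [-1.    -0.003  0.021] w 0.0583 F [ 0.  -0.3 -1.7] t 18.37 q6 0.83
shift tool [-0.0025  0.0071 -0.0077] rotvec [0.003  0.021  0.0125]
```

```bash
python3 -m jog '[[0,0.004,-0.004,0.002,0.013,0.01,0.3],[0,0.003,-0.004,0,0.013,0.005,0.3],[0,0,0,0,0,0,0.3],[0,0,0,0,0,0,0.3]]' 30
python3 - <<'E'
from h import *
plan(.563,-.362,.1508,90)
for n,r in(("top",(190,290,340,470)),("side",(80,240,160,320))):
    T=manip.get_image(n)[:,:,::-1];cv2.imwrite(f"pics/p10{n}.png",cv2.resize(T[r[0]:r[1],r[2]:r[3]],None,fx=3.7,fy=3.7,interpolation=cv2.INTER_CUBIC))
E
```

```text
time_s: 18.7
tool_pos: [0.5627, -0.3593, 0.1723]
tcp_rot: [0.708, 0.001, -0.706, -0.001]
force: [0.0, 0.5, 0.2]
grip_width: 0.0584
pos [ 0.5627 -0.3593  0.1723] jaw -90.0 tooly [ 0.001 -1.    -0.002] toolz [-1.    -0.001 -0.003] w 0.0584 F [0.  0.5 0.2] t 18.7 q6 0.83
shift tool [ 0.0215  0.0027 -0.0002] rotvec [ 0.0009 -0.003   0.0024]
```

View pics/p10side.png

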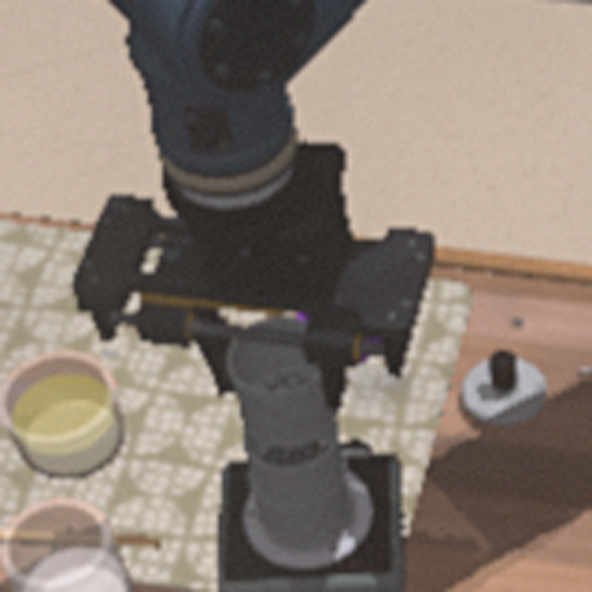

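The coarse sieve is just above the fine one and in line with it. Lowering.

```bash
python3 -m jog '[[0.004,0.002,0,0,0,0.001,0.3],[0.006,0.001,0,0,0,0,0.3],[0.004,0,0,0,0,0,0.3]]' 30
python3 -c "
from h import *
plan(.563,-.362,.1508,90)"
```

```text
time_s: 19.05
tool_pos: [0.5645, -0.3611, 0.1594]
tcp_rot: [0.709, 0.001, -0.705, 0.002]
force: [0.0, 0.4, -1.1]
grip_width: 0.0582
pos [ 0.5645 -0.3611  0.1594] jaw -89.8 tooly [ 0.004 -1.     0.001] toolz [-1.    -0.004 -0.006] w 0.0582 F [ 0.   0.4 -1.1] t 19.05 q6 0.83
shift tool [0.0086 0.0009 0.0015] rotvec [ 0.0042 -0.0056 -0.0009]
```

```bash
python3 -m jog '[[0.003,0.001,0.001,0,0,0,0.3],[0.003,0,0,0,0,0,0.3]]' 30
python3 -m jog '[[0.002,0,0,0,0,0,0.3]]' 30
python3 -m jog '[[0.002,0,0,0,0,0,0.3]]' 30
python3 -c "
from h import *
plan(.563,-.362,.1508,90)"
```

```text
time_s: 19.22
tool_pos: [0.5634, -0.3615, 0.1521]
tcp_rot: [0.709, 0.002, -0.705, 0.002]
force: [-0.4, -0.0, -0.3]
grip_width: 0.0583
time_s: 19.3
tool_pos: [0.5636, -0.3617, 0.1504]
tcp_rot: [0.709, 0.002, -0.705, 0.002]
force: [-2.5, 2.1, 15.6]
grip_width: 0.0582
time_s: 19.38
tool_pos: [0.5638, -0.3617, 0.1504]
tcp_rot: [0.709, 0.002, -0.705, 0.002]
force: [-3.8, 4.1, 16.4]
grip_width: 0.0585
pos [ 0.5638 -0.3617  0.1504] jaw -89.7 tooly [ 0.005 -1.     0.001] toolz [-1.    -0.005 -0.006] w 0.0585 F [-3.8  4.1 16.4] t 19.38 q6 0.83
shift tool [-0.0004  0.0003  0.0008] rotvec [ 0.0049 -0.0056 -0.0006]
```

Seated, with 16 N at the expected height. Release, rise clear and move to the lid.

```bash
python3 -m jog '[[0,0,0,0,0,0,0.6],[0,0,0,0,0,0,1],[0,0,0,0,0,0,1],[-0.01,0,0,0,0,0,1],[-0.03,0,0,0,0,0,1],[-0.03,0,0,0,0,0,1],[-0.02,0,0,0,0,0,1],[0,-0.01,0.015,0,0,0,1],[0,-0.02,0.028,0,0,0,1],[0,-0.02,0.028,0,0,0,1],[0,-0.02,0.028,0,0,0,1],[0,-0.02,0.028,0,0,0,1],[0,-0.01,0.014,0,0,0,1],[0,0,0,0,0,0,1]]' 30
python3 - <<'E'
from h import *
plan(.4165,-.256,.13,90)
for n,r in(("top",(190,330,340,470)),("side",(120,260,180,340))):
    T=manip.get_image(n)[:,:,::-1];cv2.imwrite(f"pics/p11{n}.png",cv2.resize(T[r[0]:r[1],r[2]:r[3]],None,fx=4,fy=4,interpolation=cv2.INTER_CUBIC))
E
```

```text
time_s: 20.55
tool_pos: [0.4183, -0.2608, 0.2479]
tcp_rot: [0.712, -0.001, -0.703, 0.004]
force: [-0.2, -0.1, 0.1]
grip_width: 0.0869
pos [ 0.4183 -0.2608  0.2479] jaw -89.8 tooly [ 0.004 -1.     0.007] toolz [-1.    -0.004 -0.013] w 0.0869 F [-0.2 -0.1  0.1] t 20.55 q6 0.78
shift tool [ 0.1178 -0.0057  0.0033] rotvec [ 0.0039 -0.0129 -0.0073]
```

View pics/p11side.png

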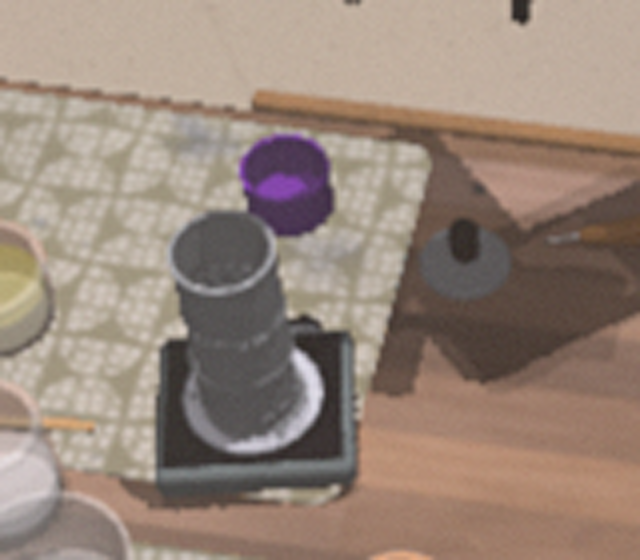

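View pics/p11top.png

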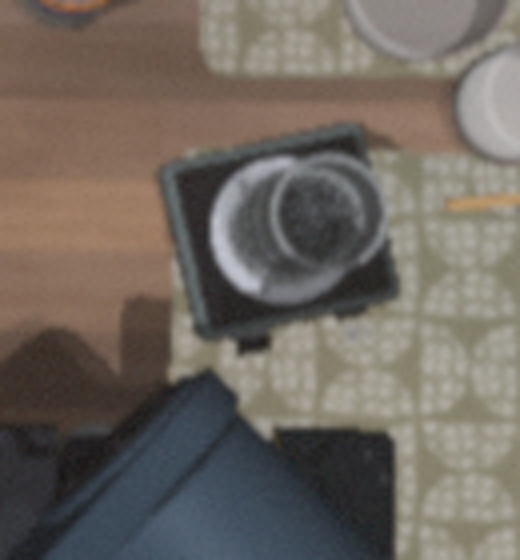

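```bash
python3 -m jog '[[0.015,-0.003,0.002,0.003,-0.012,-0.007,1],[0.03,-0.002,0.001,0,0,0,1],[0.03,0,0,0,0,0,1],[0.03,0,0,0,0,0,0.7],[0.02,0,0,0,0,0,0.6],[0,0,0,0,0,0,0.6]]' 30
python3 - <<'E'
from h import *
plan(.4165,-.256,.075,90)
t=C("top");s=C("side")
print("stack top",t.cast((340+328/4-.4,190+210/4-.4),.179),s.cast((180+223/4-.4,120+253/4-.4),.179))
E
```

```text
time_s: 21.15
tool_pos: [0.4308, -0.2699, 0.118]
tcp_rot: [0.713, -0.006, -0.701, 0.006]
force: [-0.3, 0.5, -0.1]
grip_width: 0.0741
pos [ 0.4308 -0.2699  0.118 ] jaw -90.1 tooly [-0.001 -1.     0.017] toolz [-1.     0.001 -0.017] w 0.0741 F [-0.3  0.5 -0.1] t 21.15 q6 0.79
shift tool [ 0.0425 -0.0146  0.015 ] rotvec [-0.0008 -0.0174 -0.0168]
stack top [[ 0.56199666 -0.36101502  0.179     ]] [[ 0.5631982  -0.36137328  0.179     ]]
```

```bash
python3 -m jog '[[0.008,-0.005,0.005,0,-0.017,-0.016,0.6],[0.012,-0.005,0.005,0,0,0,0.6],[0.01,-0.004,0.004,0,0,0,0.6],[0.005,0,0,0,0,0,0.6],[0,0,0,0,0,0,0.6]]' 30
python3 -c "
from h import *
plan(.4165,-.256,.06,90)"
```

```text
time_s: 21.57
tool_pos: [0.4205, -0.2589, 0.0791]
tcp_rot: [-0.707, 0.0, 0.707, 0.0]
force: [-0.0, -0.4, -0.1]
grip_width: 0.0534
pos [ 0.4205 -0.2589  0.0791] jaw -90.1 tooly [-0.001 -1.    -0.   ] toolz [-1.     0.001  0.001] w 0.0534 F [-0.  -0.4 -0.1] t 21.57 q6 0.79
shift tool [ 0.0191 -0.0029  0.004 ] rotvec [-0.0011  0.0009  0.0002]
```

```bash
python3 -m jog '[[0.008,-0.002,0.003,0,0,0,0.6],[0.012,-0.001,0.001,0,0,0,0.6],[0.012,0,0,0,0,0,0.6],[0.008,0,0,0,0,0,0.6],[0,0,0,0,0,0,0.6]]' 30
python3 - <<'E'
from h import *
plan(.4165,-.256,.02,90)
T=manip.get_image("side")[:,:,::-1];cv2.imwrite("pics/p12.png",cv2.resize(T[100:240,230:370],None,fx=4,fy=4,interpolation=cv2.INTER_CUBIC))
E
```

```text
time_s: 21.98
tool_pos: [0.4222, -0.2612, 0.0412]
tcp_rot: [0.71, -0.003, -0.704, 0.003]
force: [-0.7, 0.7, -0.8]
grip_width: 0.0521
pos [ 0.4222 -0.2612  0.0412] jaw -90.1 tooly [-0.001 -1.     0.008] toolz [-1.     0.001 -0.008] w 0.0521 F [-0.7  0.7 -0.8] t 21.98 q6 0.79
shift tool [ 0.0211 -0.0053  0.0059] rotvec [-0.0009 -0.0076 -0.0082]
```

View pics/p12.png

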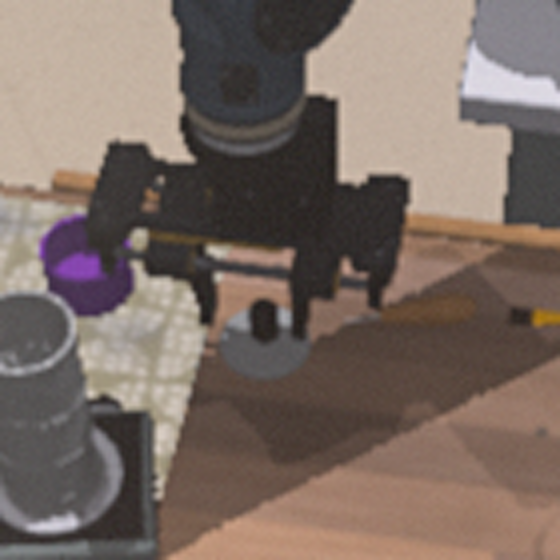

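The knob (crop (264,320)) is between the fingers, which stand 5 mm too far to the left. Correcting while going down.

```bash
python3 -m jog '[[0.004,-0.003,0.003,0,-0.007,-0.008,0.6],[0.006,-0.002,0.003,0,0,0,0.6],[0.005,-0.001,0.001,0,0,0,0.6],[0.001,0,0,0,0,0,0.6]]' 30
python3 -c "
from h import *
plan(.4165,-.256,.02,90)"
```

```text
time_s: 22.37
tool_pos: [0.4169, -0.2568, 0.0267]
tcp_rot: [0.709, -0.002, -0.705, 0.001]
force: [0.2, -0.1, -0.6]
grip_width: 0.0524
pos [ 0.4169 -0.2568  0.0267] jaw -90.0 tooly [-0.001 -1.     0.004] toolz [-1.     0.001 -0.005] w 0.0524 F [ 0.2 -0.1 -0.6] t 22.37 q6 0.79
shift tool [ 0.0067 -0.0008  0.0004] rotvec [-0.0008 -0.0046 -0.0041]
```

```bash
python3 -m jog '[[0.003,-0.0008,0.0004,0,-0.004,-0.004,0.6],[0.002,0,0,0,0,0,0.5],[0.001,0,0,0,0,0,0.4]]' 30
python3 -c "
from h import *
plan(.4165,-.256,.02,90)"
```

```text
time_s: 22.62
tool_pos: [0.4162, -0.2557, 0.0202]
tcp_rot: [0.707, -0.0, -0.707, -0.0]
force: [-0.5, 0.8, 0.1]
grip_width: 0.0458
pos [ 0.4162 -0.2557  0.0202] jaw -90.0 tooly [-0.001 -1.    -0.001] toolz [-1.     0.001 -0.   ] w 0.0458 F [-0.5  0.8  0.1] t 22.62 q6 0.79
shift tool [ 0.0002  0.0003 -0.0003] rotvec [-0.0008 -0.      0.0005]
```

```bash
python3 -m jog '[[0,0,0,0,0,0,0.15],[0,0,0,0,0,0,0.05],[0,0,0,0,0,0,0.05],[0,0,0,0,0,0,0.05],[0,0,0,0,0,0,0.05],[0,0,0,0,0,0,0.05],[0,0,0,0,0,0,0.05]]' 30
python3 -c "
from h import *
plan(.4165,-.256,.23,90)"
```

```text
time_s: 23.2
tool_pos: [0.4164, -0.2559, 0.02]
tcp_rot: [0.707, -0.0, -0.707, -0.0]
force: [0.6, -0.4, -1.0]
grip_width: 0.0189
pos [ 0.4164 -0.2559  0.02  ] jaw -90.0 tooly [-0.001 -1.    -0.   ] toolz [-1.     0.001 -0.   ] w 0.0189 F [ 0.6 -0.4 -1. ] t 23.2 q6 0.79
shift tool [-2.1e-01  0.0e+00 -1.0e-04] rotvec [-0.0007 -0.0002  0.0003]
```

```bash
python3 -m jog '[[-0.01,0,0,0,0,0,0.05],[-0.025,0,0,0,0,0,0.05],[-0.03,0,0,0,0,0,0.05],[-0.03,0,0,0,0,0,0.05],[-0.03,0,0,0,0,0,0.05],[-0.03,0,0,0,0,0,0.05],[-0.03,0,0,0,0,0,0.05],[-0.02,0,0,0,0,0,0.05],[0,0,0,0,0,0,0.05]]' 30
python3 -c "
from h import *
plan(.5623,-.3615,.235,90)"
```

```text
time_s: 23.95
tool_pos: [0.4141, -0.2537, 0.2373]
tcp_rot: [-0.706, -0.001, 0.709, 0.002]
force: [-0.2, -0.7, -0.9]
grip_width: 0.0195
pos [ 0.4141 -0.2537  0.2373] jaw -90.1 tooly [-0.001 -1.    -0.005] toolz [-1.     0.001  0.004] w 0.0195 F [-0.2 -0.7 -0.9] t 23.95 q6 0.79
shift tool [ 0.0012  0.1077 -0.1483] rotvec [-0.0009  0.0042  0.0048]
```

```bash
python3 -m jog '[[0,0.008,-0.011,0,0.004,0.004,0.05],[0,0.015,-0.021,0,0,0,0.05],[0,0.017,-0.023,0,0,0,0.05],[0,0.017,-0.023,0,0,0,0.05],[0,0.017,-0.023,0,0,0,0.05],[0,0.015,-0.021,0,0,0,0.05],[0,0.01,-0.013,0,0,0,0.05],[0,0.005,-0.006,0,0,0,0.05],[0,0,0,0,0,0,0.05]]' 30
python3 -c "
from h import *
plan(.5623,-.3615,.225,90)"
```

```text
time_s: 24.7
tool_pos: [0.5532, -0.3544, 0.23]
tcp_rot: [-0.703, -0.003, 0.711, 0.004]
force: [-0.6, -0.1, -0.6]
grip_width: 0.0191
pos [ 0.5532 -0.3544  0.23  ] jaw -90.0 tooly [-0.001 -1.    -0.011] toolz [-1.     0.001  0.011] w 0.0191 F [-0.6 -0.1 -0.6] t 24.7 q6 0.83
shift tool [ 0.0048  0.0071 -0.0091] rotvec [-0.0007  0.011   0.0106]
```

```bash
python3 -m jog '[[0,0.004,-0.005,0,0.011,0.01,0.05],[0.001,0.003,-0.004,0,0,0,0.05],[0.002,0,0,0,0,0,0.05],[0,0,0,0,0,0,0.05]]' 30
python3 - <<'E'
from h import *
plan(.5623,-.3615,.189,90)
T=manip.get_image("side")[:,:,::-1];cv2.imwrite("pics/p13.png",cv2.resize(T[80:240,160:320],None,fx=3.7,fy=3.7,interpolation=cv2.INTER_CUBIC))
E
```

```text
time_s: 25.03
tool_pos: [0.5589, -0.3585, 0.2239]
tcp_rot: [-0.705, -0.002, 0.709, 0.002]
force: [-0.2, -0.4, -1.3]
grip_width: 0.0189
pos [ 0.5589 -0.3585  0.2239] jaw -90.0 tooly [-0.001 -1.    -0.006] toolz [-1.     0.001  0.006] w 0.0189 F [-0.2 -0.4 -1.3] t 25.03 q6 0.83
shift tool [ 0.0348  0.0032 -0.0036] rotvec [-0.0007  0.0059  0.0058]
```

View pics/p13.png

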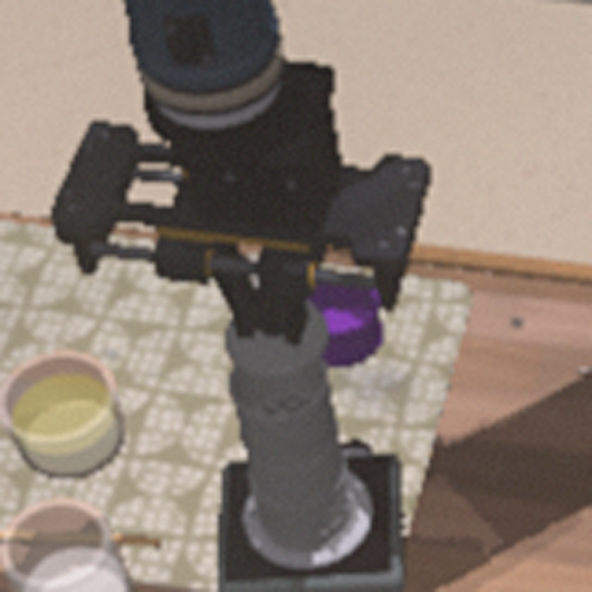

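The lid hangs level just above the stack. I'll fine-align and lower.

```bash
python3 -m jog '[[0.005,0.003,-0.0035,0,0.006,0.006,0.05],[0.007,0,0,0,0,0,0.05],[0.004,0,0,0,0,0,0.05],[0,0,0,0,0,0,0.05]]' 30
python3 -c "
from h import *
plan(.5623,-.3615,.189,90)"
```

```text
time_s: 25.42
tool_pos: [0.562, -0.3611, 0.2077]
tcp_rot: [0.708, -0.001, -0.707, 0.0]
force: [-0.4, 0.3, -2.4]
grip_width: 0.0191
pos [ 0.562  -0.3611  0.2077] jaw -90.0 tooly [-0.001 -1.     0.002] toolz [-1.     0.001 -0.001] w 0.0191 F [-0.4  0.3 -2.4] t 25.42 q6 0.83
shift tool [ 0.0187  0.0004 -0.0003] rotvec [-0.0006 -0.0014 -0.0015]
```

```bash
python3 -m jog '[[0.004,0,0,0,0,0,0.05],[0.005,0,0,0,0,0,0.05],[0.004,0,0,0,0,0,0.05]]' 30
python3 -m jog '[[0.002,0,0,0,0,0,0.05]]' 30
python3 -c "
from h import *
plan(.5623,-.3615,.189,90)"
```

```text
time_s: 25.67
tool_pos: [0.5621, -0.3612, 0.1941]
tcp_rot: [0.708, -0.001, -0.706, 0.001]
force: [-0.9, -0.4, -2.1]
grip_width: 0.0191
time_s: 25.75
tool_pos: [0.5618, -0.361, 0.1912]
tcp_rot: [0.708, -0.001, -0.707, 0.0]
force: [0.4, -0.0, -1.4]
grip_width: 0.0193
pos [ 0.5618 -0.361   0.1912] jaw -90.0 tooly [-0.001 -1.     0.001] toolz [-1.     0.001 -0.001] w 0.0193 F [ 0.4 -0.  -1.4] t 25.75 q6 0.83
shift tool [ 0.0022  0.0005 -0.0005] rotvec [-0.0006 -0.0012 -0.0014]
```

```bash
python3 -m jog '[[0.002,0,0,0,0,0,0.05]]' 30
python3 -m jog '[[0.001,0,0,0,0,0,0.05]]' 30
python3 -m jog '[[0.001,0,0,0,0,0,0.05]]' 30
```

```text
time_s: 25.83
tool_pos: [0.5618, -0.3609, 0.1888]
tcp_rot: [0.707, -0.001, -0.707, 0.0]
force: [-0.4, 0.9, 11.3]
grip_width: 0.0193
time_s: 25.92
tool_pos: [0.5622, -0.3612, 0.1888]
tcp_rot: [0.708, -0.001, -0.706, 0.0]
force: [-2.7, 1.3, 8.2]
grip_width: 0.0193
time_s: 26.0
tool_pos: [0.5624, -0.3613, 0.1889]
tcp_rot: [0.708, -0.001, -0.706, 0.001]
force: [-1.1, 1.0, 3.3]
grip_width: 0.0188
```

Contact came at 0.1889 against 0.189 expected, so the lid is home. Release and withdraw upward.

```bash
python3 -m jog '[[0,0,0,0,0,0,0.3],[0,0,0,0,0,0,0.6],[0,0,0,0,0,0,0.6],[0,0,0,0,0,0,0.6],[-0.01,0,0,0,0,0,0.6],[-0.03,0,0,0,0,0,0.6],[-0.03,0,0,0,0,0,0.6],[-0.02,0,0,0,0,0,0.6],[0,-0.01,0.02,0,0,0,0.6],[0,-0.02,0.028,0,0,0,0.6],[0,-0.02,0.028,0,0,0,0.6],[0,-0.02,0.028,0,0,0,0.6],[0,-0.02,0.028,0,0,0,0.6],[0,-0.01,0.01,0,0,0,0.6],[0,0,0,0,0,0,0.6],[0,0,0,0,0,0,0.6]]' 30
python3 - <<'E'
from h import *
for n,r in(("top",(160,300,320,470)),("side",(110,290,180,380))):
    T=manip.get_image(n)[:,:,::-1];cv2.imwrite(f"pics/p14{n}.png",cv2.resize(T[r[0]:r[1],r[2]:r[3]],None,fx=3.3,fy=3.3,interpolation=cv2.INTER_CUBIC))
s=C("side");t=C("top")
for n,c,o in(("side",s,(180,110)),("top",t,(320,160))): print(n,((c.proj([[.562,-.3615,z] for z in(.053,.184,.218)])-o)*3.3).round(0))
E
```

```text
time_s: 27.33
tool_pos: [0.4171, -0.2597, 0.2883]
tcp_rot: [0.712, -0.005, -0.702, 0.004]
force: [0.6, 0.3, -0.2]
grip_width: 0.0521
side [[207. 347.]
 [182. 234.]
 [174. 201.]]
top [[301. 284.]
 [338. 270.]
 [348. 266.]]
```

View pics/p14side.png

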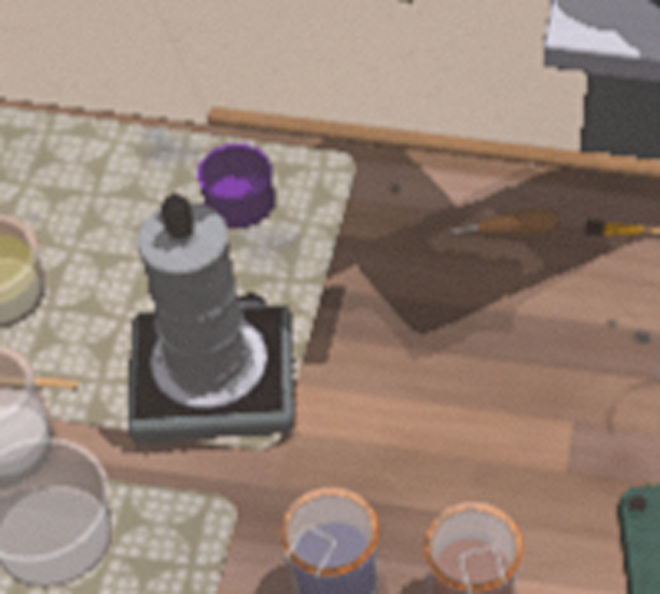

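View pics/p14top.png

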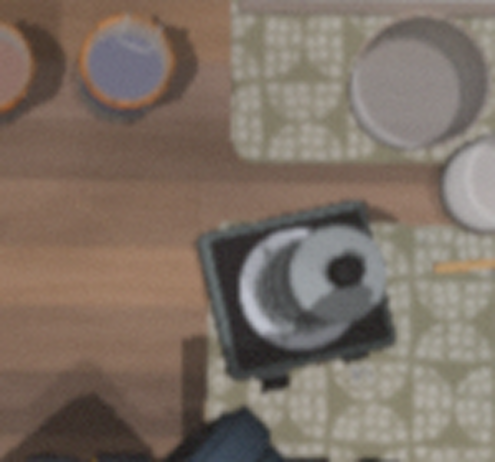

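The nest is upright and closed. The lid disc is at side crop (185,240) against a computed (182,234), and the knob top is at (177,201) against (174,201). In the top view the knob is at (346,269) against (348,266). The jars stand where they were.

```bash
python3 -c "
from rig import manip
print(manip.hand_in())"
```

```text
the job is handed in; nothing more can be done
None
```

I built the nest in the order asked: pan into the shaker's cup, fine sieve, coarse sieve, then the knobbed lid. I handed it in at about 27 s of robot time.

- **Seating:** each part stopped within about 0.5 mm of its computed seated height, with 9 to 16 N of contact force.
- **Last pictures:** both cameras show an upright, flush stack. The lid and knob lie within about 2 px of where they were computed to be. The jars, the press and the purple look-alike stand where they were. The turquoise look-alike was outside the last crops, but the arm never went near it.
- **What went less than cleanly:**
  - I regripped the pan before lifting it, because drift had left the first grip near the rim and the second was too low for the cup.
  - I gripped the coarse sieve about 6 mm higher than planned, because the arm drifts between rows.
  - The automatic rim fit on the seated pan was poor (about 2 mm residual). The side camera also put the pan about 4 mm further along x than the arm's own reading. For the seating I therefore relied on the contact height and on rim centres read by eye in the pictures.

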